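# Lay the pets' feeding counter

### The arm

A 7-joint arm with a two-finger parallel gripper is mounted at the origin on the work surface. World frame = base frame: x ahead of the robot, y to its left, z up, the work surface at z = 0. Lengths are in m, angles in rad, forces in N, time in s.
With the tool pointing down it reaches from about 0.425 to 1.025 m from the base axis. Payload 3.6 kg.
Tool frame: the origin (TCP) lies midway between the tips of the shut fingers; the grasp point (between the pads) lies 19 mm behind it; z points along the fingers, y is the direction in which the jaws open and shut (so a half turn about z gives the same grasp; the last joint's range is limited). The gripper opens to 85 mm and grips with 20 to 120 N. Pads are 22 mm wide; open, the fingers measure 114 mm over their backs; the gripper's body (76 mm by 85 mm) begins 54 mm behind the grasp point. The pads swing forward as they close: fully open they stand 13 mm farther back than shut.
Start: joints at [1.165, 0.591, 0.048, 1.609, -0.033, 0.943, -0.034], TCP at [0.222, -0.69, 0.231] pointing down, gripper open.
Joint ranges: [-2.69, 2.69], [-0.47, 2.24], [-1.27, 1.36], [0.19, 2.51], [-1.53, 4.68], [0.08, 2.07], [-3.09, 3.09]. Speed limits (rad/s): [2.57, 2.57, 3.14, 3.14, 3.14, 3.14, 3.14].

### API

Orientations are given as a rotation vector (axis times angle).
In Python, from bench import manip gives the robot as it stands.
- The arm moves only by the tool send_rows, never from a script. Its argument "motion" is a list of rows, each an object with "travel": the shift along the world's x, y, z in mm, a list of three; "twist": the turn about the world's z in rad; "grip": the closure, from -1 (fully open) to 1 (shut), so that 0 is half open. In form: [{"travel": [dx, dy, dz], "twist": twist, "grip": grip}, ...]. A call has exactly 10 rows; each row is the pose to reach, as a shift and turn from the pose measured when the call began; what a row does not reach only later rows make up. A row lasts 1/10 s, in which the tool goes at most 50 mm and 8.59 degrees, less where a joint would pass 70% of its speed; a pose out of reach is approached as far as the arm can. A call with a gripper value outside its range is refused whole. The fingers move at their own pace and stop on an object; "force" is the grip in N (left out, the last holds). Time passes only in rows, so rows that repeat a pose let the fingers close, or fill a call up. It gives the time, the measured TCP pose, the force and the opening at its end, in the units of the state.
- manip.read_state(): the state, without advancing time (a new reading comes with each control period).
- manip.read_camera(name): name is "scene" or "side" or "wrist"; returns the picture (420x560x3 uint8, red, green, blue); there is no depth.
- manip.get_calibration(name): a dict with "fx", "fy", "cx", "cy" (pixels), "rvec" (rotation vector, rad) and "tvec" (3), from world to camera coordinates, as OpenCV has them. Camera axes: x right, y down, z forward; pixel columns grow to the right and rows downward; lengths in m; the calibration is good to about 2 mm. A picture is of the moment at which its call begins: read the wrist's pose just before it. get_calibration takes no time and is no camera call; for the wrist camera it gives the pose at the moment of the call.
- manip.hand_in(): hands the job in, once; it reports no verdict.
The state is a dict: "t": time; "joints": joint angles; "joint_vel": joint speeds; "joint_torque": joint torques, N m; "tcp_pos": TCP position; "ee_rot": TCP orientation; "contact_force": force on the tool from outside, world axes, zero at the start; "ft_torque": the same for the moment, N m; "grip_width": opening from 0.0 (shut) to 1.0 (fully open).
Only numpy, scipy, OpenCV 4.12 (cv2) and the standard library are available. Lean on these libraries where they do the work, as an engineer would, in place of code of your own. Each camera call takes 0.05 s, during which the arm holds its last target. There are 200 camera calls.

### The job

Get the pets' feeding counter ready: draw every thin serving board out from under the low riser shelf and slide it home into a bay of the feeding stand, one board to a bay, square and against the front stop, then stand one empty dish upright in the middle of each board and put a spare dish, if there is one, up on the front of the riser shelf. Hang both kibble measures by their eyes on the pegs of the rail, one to a peg. Leave the food tin where it is.

Things in the scene. Friction and masses are not known exactly. Their poses are not given: they have to be found in the camera images.
- board1_mid (a point): thin flat serving board, grey plastic, 130 (own x) x 100 (own y) x 4 mm, about 90 g, lying flat: too wide to grasp. It starts half under the low riser shelf with its near half showing; press on its top (about 10 N) and slide it; it slides easily on the counter. Point: its centre. Up to three are there; an absent one gives None
- board2_mid (a point): thin flat serving board, grey plastic, 130 (own x) x 100 (own y) x 4 mm, about 90 g, lying flat: too wide to grasp. It starts half under the low riser shelf with its near half showing; press on its top (about 10 N) and slide it; it slides easily on the counter. Point: its centre. Up to three are there; an absent one gives None
- board3_mid (a point): thin flat serving board, grey plastic, 130 (own x) x 100 (own y) x 4 mm, about 90 g, lying flat: too wide to grasp. It starts half under the low riser shelf with its near half showing; press on its top (about 10 N) and slide it; it slides easily on the counter. Point: its centre. Up to three are there; an absent one gives None
- bay1 (a point): right (seen from the robot) bay of the fixed steel feeding stand (strips 7 mm high: a front stop, and dividers reaching 41 mm back from it). Point: where a board's centre is when home with its near edge on the stop; 65 mm behind the stop's face, 2 mm above the counter. x points from the stop out of the open end, y across; 124 mm wide inside, bays 134 mm apart
- bay2 (a point): middle bay of the fixed steel feeding stand (strips 7 mm high: a front stop, and dividers reaching 41 mm back from it). Point: where a board's centre is when home with its near edge on the stop; 65 mm behind the stop's face, 2 mm above the counter. x points from the stop out of the open end, y across; 124 mm wide inside, bays 134 mm apart
- bay3 (a point): left bay of the fixed steel feeding stand (strips 7 mm high: a front stop, and dividers reaching 41 mm back from it). Point: where a board's centre is when home with its near edge on the stop; 65 mm behind the stop's face, 2 mm above the counter. x points from the stop out of the open end, y across; 124 mm wide inside, bays 134 mm apart
- riser_front (a point): low plywood riser shelf over the far halves of the boards: middle of its front edge, upper side, 36 mm above the counter; x points away from the robot, y along the edge. 470 mm wide, 200 deep, 24 mm clear beneath as far as a back stop 92 mm behind the edge; a 70 mm high jar and a sponge on it 90 mm or more behind the edge
- dish1_mid (a point): white ceramic feeding dish, round, open top, 56 mm across, 36 high, 4 mm wall, 0.13 kg, empty, standing on the counter. Point: its centre, 18 mm above its underside
- dish2_mid (a point): white ceramic feeding dish, round, open top, 56 mm across, 36 high, 4 mm wall, 0.13 kg, empty, standing on the counter. Point: its centre, 18 mm above its underside
- dish3_mid (a point): white ceramic feeding dish, round, open top, 56 mm across, 36 high, 4 mm wall, 0.13 kg, empty, standing on the counter. Point: its centre, 18 mm above its underside
- scoop1_eye (a point): steel kibble measure, 123 mm tall, 0.09-0.15 kg, standing: cup 56 mm across, 45 high, rigid arched handle (cross-bar 58 mm wide, 31-35 mm below the eye's centre), on it an upright eye plate 32 wide (own y), 36 high, 12 mm thick (own x) with a 20 x 20 hole along x. Grip it across the 32 mm: a peg passes between the fingers. Point: hole's centre, 105 mm above the underside
- scoop2_eye (a point): steel kibble measure, 123 mm tall, 0.09-0.15 kg, standing: cup 56 mm across, 45 high, rigid arched handle (cross-bar 58 mm wide, 31-35 mm below the eye's centre), on it an upright eye plate 32 wide (own y), 36 high, 12 mm thick (own x) with a 20 x 20 hole along x. Grip it across the 32 mm: a peg passes between the fingers. Point: hole's centre, 105 mm above the underside
- peg1_mid (a point): left (seen from the robot) steel peg of the fixed wooden peg rail: 8 mm thick, 75 mm long, out of the rail's face along own -x and rising 0.2 rad to its tip; pegs 100 mm apart. Point: on its axis, 35 mm from the tip, 40 from the face. x into the rail, y along it, z up. The rail's bar tops out 10 mm above the peg's root
- peg1_tip (a point): tip of the left peg, on its axis; same axes
- peg2_mid (a point): right (seen from the robot) steel peg of the fixed wooden peg rail: 8 mm thick, 75 mm long, out of the rail's face along own -x and rising 0.2 rad to its tip; pegs 100 mm apart. Point: on its axis, 35 mm from the tip, 40 from the face. x into the rail, y along it, z up. The rail's bar tops out 10 mm above the peg's root
- peg2_tip (a point): tip of the right peg, on its axis; same axes
- tin: closed food tin, 60 mm across, 45 mm high, a bystander. Origin at the centre of its underside
Things that resemble listed ones, but are neither listed nor needed, are in the scene too. Leave any turquoise look-alike of the part that bears board1_mid alone.

How it is judged:
By the outcome, as a careful person would: the job done as asked, in the order asked, and still so for the second after the job is handed in, with the robot touching nothing.
Of board1, board2, board3 only 2 to 3 are there at a start; the rules pass over those that are not, and their reading is None.
At some moment in a run one of board1, board2, board3, dish1, dish2, dish3 may be knocked a few centimetres aside while the robot is not near it.
It also fails if it takes over 210 s, if anything falls off the work surface, if the arm or the gripper's body presses on something with over 40 N, if the wrist force passes 120 N, or if a joint passes its speed limit or range.

## Working session

There is one attempt and no reset: what is moved stays moved. The work goes in short steps, Python scripts to look and compute and a tool call to move; the robot and the scene stay as the last step left them, time stands still between calls to the robot, and variables do not carry over. Pictures are saved under pics/ and viewed, about 12 in all and at most 16, crops included, and the job is handed in when it is done.

Besides the shell and the picture viewer there is one more tool, called after "Call:" as a command line: name --argument value ..., lists and objects as JSON in quotes. send_rows: Moves the arm, as the interface text tells. Its arguments: {"type":"object","properties":{"motion":{"type":"array","items":{"type":"object","properties":{"travel":{"type":"array","items":{"type":"number"}},"twist":{"type":"number"},"grip":{"type":"number"}}}},"force":{"type":"number"}},"required":["motion"]}

```bash
mkdir -p pics; ls
cat > h.py <<'E'
import numpy as np, cv2
from bench import manip
def cal(n):
    c=manip.get_calibration(n); K=np.array([[c['fx'],0,c['cx']],[0,c['fy'],c['cy']],[0,0,1.]])
    return K,cv2.Rodrigues(np.array(c['rvec'],float))[0],np.array(c['tvec'],float)
def ray(C,u,v):
    K,R,t=C; d=R.T@np.linalg.inv(K)@np.array([u,v,1.]); return -R.T@t,d
def onz(C,u,v,z):
    o,d=ray(C,u,v); return (o+d*(z-o[2])/d[2]).round(4)
def proj(C,p):
    K,R,t=C; q=K@(R@np.array(p,float)+t); return (q[:2]/q[2]).round(1)
def tri(C1,p1,C2,p2):
    o1,d1=ray(C1,*p1);o2,d2=ray(C2,*p2)
    s=np.linalg.lstsq(np.c_[d1,-d2],o2-o1,rcond=None)[0]
    a,b=o1+d1*s[0],o2+d2*s[1]; return ((a+b)/2).round(4),np.linalg.norm(a-b).round(4)
def snap(n,f,scale=None):
    C=cal(n); im=cv2.cvtColor(manip.read_camera(n),cv2.COLOR_RGB2BGR); cv2.imwrite('pics/raw_'+f,im)
    np.savez('pics/'+f[:-4]+'.npz',K=C[0],R=C[1],t=C[2])
    if scale: im=cv2.resize(im,None,fx=scale,fy=scale,interpolation=cv2.INTER_CUBIC)
    cv2.imwrite('pics/'+f,im); return im,C
def ld(f):
    z=np.load('pics/'+f+'.npz'); return z['K'],z['R'],z['t']
def st():
    s=manip.read_state(); print({k:np.round(s[k],3).tolist() for k in('t','tcp_pos','ee_rot','contact_force','grip_width','joints')})
E
python3 - <<'E'
from h import *
st()
for n in('scene','side','wrist'):
    im,C=snap(n,n+'0.png',1.4); print(n,C[0][0,0],(-C[1].T@C[2]).round(3),C[1][2].round(2))
E
```

```text
pics
{'t': 0.0, 'tcp_pos': [0.222, -0.689, 0.23], 'ee_rot': [-3.101, -0.488, 0.001], 'contact_force': [0.633, -0.213, -0.263], 'grip_width': 1.001, 'joints': [1.165, 0.592, 0.048, 1.61, -0.033, 0.943, -0.034]}
scene 525.7712686272775 [1.267 0.872 1.31 ] [-0.48 -0.53 -0.69]
side 488.5167329041698 [-0.245 -0.91   1.191] [ 0.44  0.58 -0.68]
wrist 364.87023683809133 [ 0.294 -0.667  0.374] [-0.29 -0.09 -0.95]
```

View pics/scene0.png

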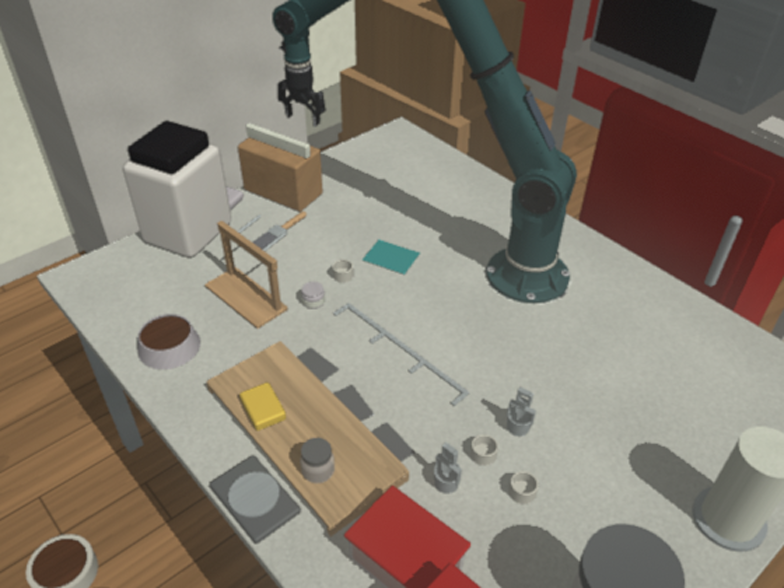

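View pics/side0.png

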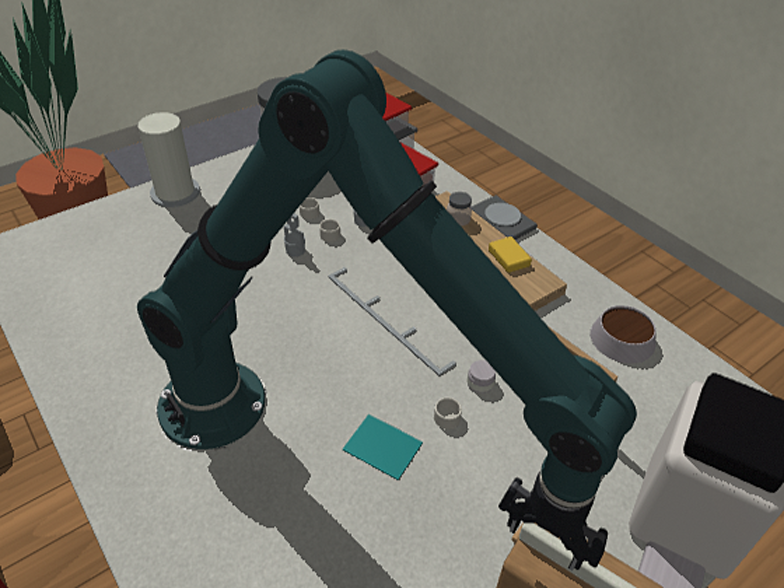

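Scene shows the riser, three boards (half out at (318,363),(352,403),(391,443)), stand, two scoops (446,465),(521,408), three dishes (343,270),(484,449),(523,487), tin (313,294), peg rail frame at (245,275). Side view is blocked partly by the arm.

Run:
```python
from h import *
im=cv2.imread('pics/raw_scene0.png'); cv2.imwrite('pics/c1.png',cv2.resize(im[150:390,140:400],None,fx=2.5,fy=2.5,interpolation=cv2.INTER_CUBIC))
C=ld('scene0'); f=lambda u,v,z:onz(C,u/1.4,v/1.4,z)
for n,u,v,z in [('d1',343,268,.036),('d2',484,443,.036),('d3',523,481,.036),('tin',313,288,.045),('rf1',281,345,.036),('rf2',406,475,.036),('rb1',210,384,.036),('rb2',334,520,.036),
 ('b1near',312,348,.004),('s1',446,452,.105),('s2',522,396,.105),('standL',463,396,.007),('standR',340,309,.007),('turq',391,257,.004),('railbaseA',208,287,.01),('railbaseB',285,312,.01)]: print(n,f(u,v,z))
```

```text
d1 [ 0.3875 -0.3094  0.036 ]
d2 [0.5096 0.3207 0.036 ]
d3 [0.517  0.4361 0.036 ]
tin [ 0.4998 -0.2894  0.045 ]
rf1 [ 0.6709 -0.1864  0.036 ]
rf2 [0.6859 0.2722 0.036 ]
rb1 [ 0.8601 -0.1909  0.036 ]
rb2 [0.8575 0.2569 0.036 ]
b1near [ 0.605  -0.1565  0.004 ]
s1 [0.6228 0.3167 0.105 ]
s2 [0.4031 0.3197 0.105 ]
standL [0.435  0.1874 0.007 ]
standR [ 0.4719 -0.2166  0.007 ]
turq [ 0.2362 -0.29    0.004 ]
railbaseA [ 0.6842 -0.5011  0.01  ]
railbaseB [ 0.5858 -0.2952  0.01  ]
```

View pics/c1.png

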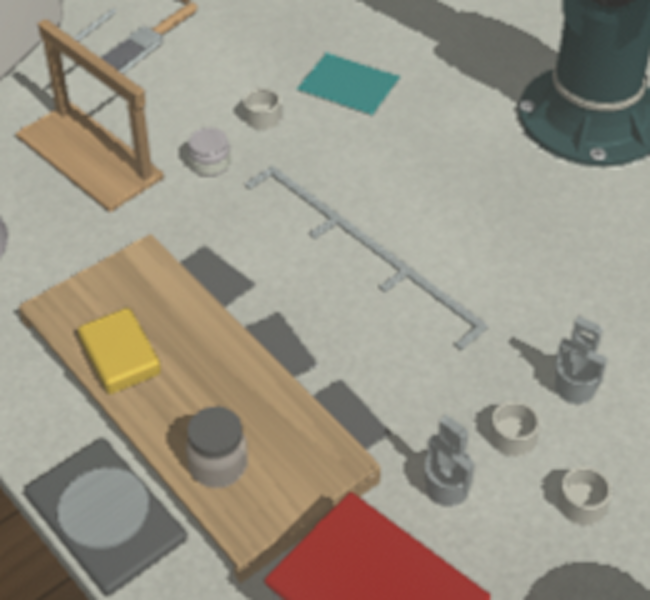

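The crop shows the stand strip from (270,170) to (485,325), the boards' dark near ends, both eye plates, and the rail frame whose pegs point to the robot side, hidden here. I move the wrist camera over the middle.

Call:
send_rows --motion '[{"travel":[0,0,50],"twist":0,"grip":0},{"travel":[0,0,100],"twist":0,"grip":0},{"travel":[0,0,150],"twist":0,"grip":0},{"travel":[20,45,180],"twist":0,"grip":0},{"travel":[40,90,200],"twist":-0.1,"grip":0},{"travel":[60,135,200],"twist":-0.2,"grip":0},{"travel":[80,180,200],"twist":-0.312,"grip":0},{"travel":[100,225,200],"twist":-0.312,"grip":0},{"travel":[120,265,200],"twist":-0.312,"grip":0},{"travel":[140,300,200],"twist":-0.312,"grip":0}]'

```text
t: 1.15
tcp_pos: [0.3628, -0.3864, 0.4303]
ee_rot: [-3.139, -0.002, 0.0]
contact_force: [0.4, -0.4, 0.1]
grip_width: 0.496
```

Run:
```python
from h import *
st(); snap('wrist','w1.png',1.4)
```

```text
{'t': 1.15, 'tcp_pos': [0.363, -0.386, 0.43], 'ee_rot': [-3.139, -0.002, 0.0], 'contact_force': [0.376, -0.353, 0.074], 'grip_width': 0.496, 'joints': [0.733, 0.156, -0.001, 1.793, -0.002, 1.194, -0.837]}
```

View pics/w1.png

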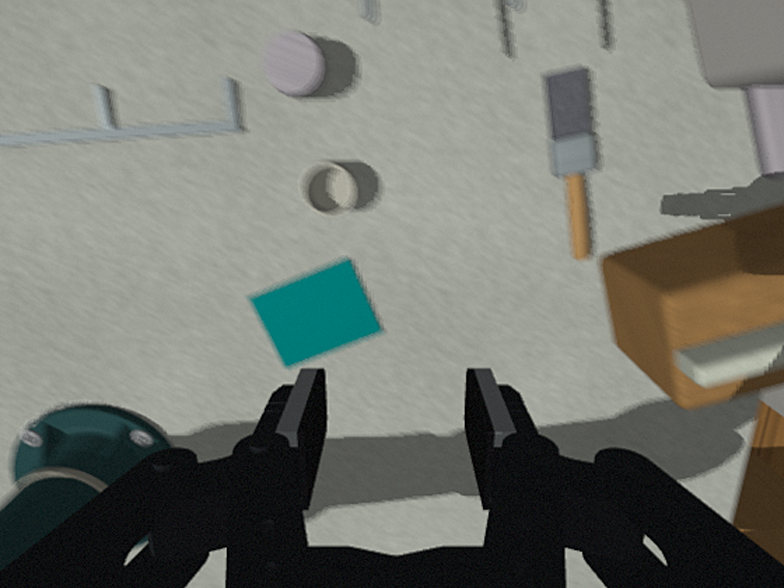

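The wrist view (image up = +x) shows the tin (295,63), dish (330,187), the right end of the stand and the peg tips just at the top (505,50),(605,45). I shift forward for the rail, then over the boards.

Call:
send_rows --motion '[{"travel":[40,0,0],"twist":0,"grip":0},{"travel":[80,0,10],"twist":0,"grip":0},{"travel":[120,0,10],"twist":0,"grip":0},{"travel":[160,0,10],"twist":0,"grip":0},{"travel":[160,0,10],"twist":0,"grip":0},{"travel":[160,0,10],"twist":0,"grip":0},{"travel":[160,0,10],"twist":0,"grip":0},{"travel":[160,0,10],"twist":0,"grip":0},{"travel":[160,0,10],"twist":0,"grip":0},{"travel":[160,0,10],"twist":0,"grip":0}]'

```text
t: 2.2
tcp_pos: [0.5272, -0.3792, 0.4408]
ee_rot: [-3.134, -0.017, -0.005]
contact_force: [0.4, -0.8, -0.1]
grip_width: 0.502
```

Run:
```python
from h import *
st(); snap('wrist','w2.png',1.4)
```

```text
{'t': 2.2, 'tcp_pos': [0.527, -0.379, 0.441], 'ee_rot': [-3.134, -0.017, -0.005], 'contact_force': [0.397, -0.766, -0.092], 'grip_width': 0.502, 'joints': [0.595, 0.334, -0.053, 1.53, 0.01, 1.28, -1.017]}
```

Call:
send_rows --motion '[{"travel":[0,50,0],"twist":0,"grip":0},{"travel":[0,100,0],"twist":0,"grip":0},{"travel":[0,150,0],"twist":0,"grip":0},{"travel":[0,200,0],"twist":0,"grip":0},{"travel":[0,250,0],"twist":0,"grip":0},{"travel":[0,300,0],"twist":0,"grip":0},{"travel":[0,350,0],"twist":0,"grip":0},{"travel":[0,400,0],"twist":0,"grip":0},{"travel":[10,450,0],"twist":0,"grip":0},{"travel":[20,490,0],"twist":0,"grip":0}]'

```text
t: 3.25
tcp_pos: [0.5469, 0.1139, 0.4415]
ee_rot: [-3.133, -0.021, -0.007]
contact_force: [0.5, 0.0, 0.0]
grip_width: 0.502
```

Run:
```python
from h import *
st(); snap('wrist','w3.png',1.4)
```

```text
{'t': 3.25, 'tcp_pos': [0.547, 0.114, 0.442], 'ee_rot': [-3.133, -0.021, -0.007], 'contact_force': [0.547, 0.005, 0.048], 'grip_width': 0.502, 'joints': [-0.009, 0.205, -0.334, 1.714, 0.064, 1.227, -1.914]}
```

View pics/w2.png

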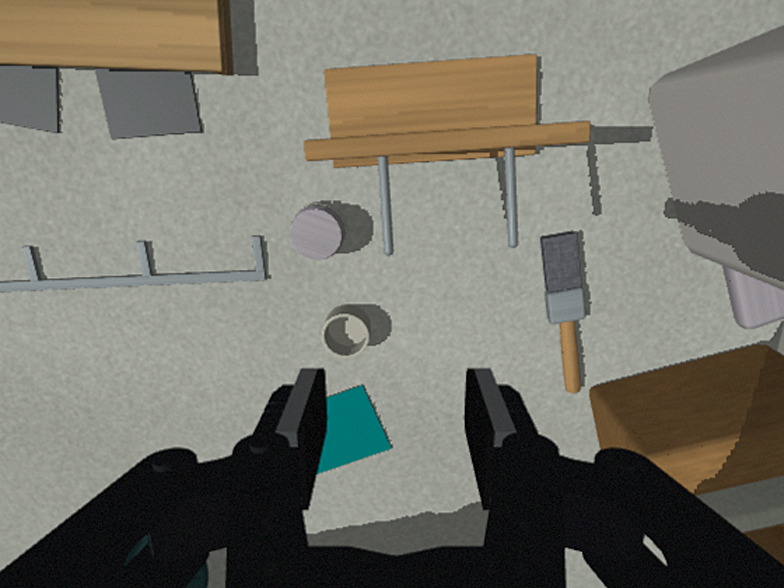

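View pics/w3.png

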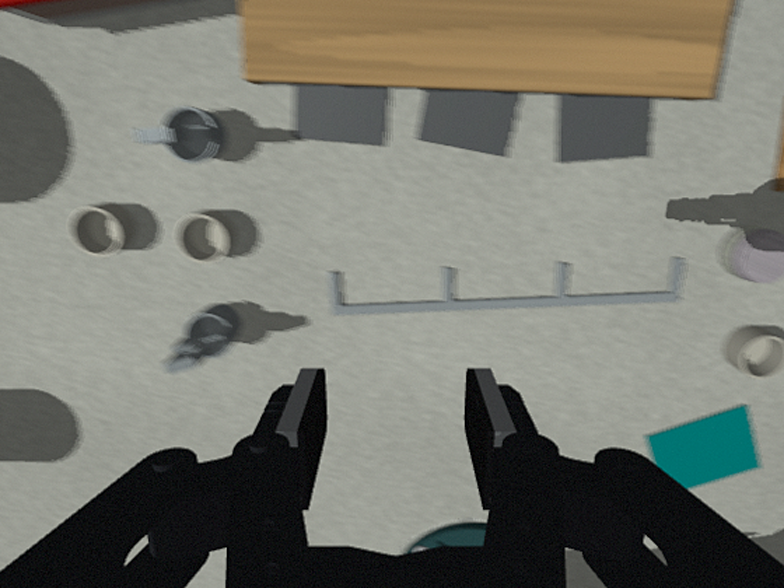

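w2 shows the pegs clearly: tips at (389,254) and (513,246), roots at the bar (383,155),(510,150). w3 shows boards' near halves (343,115),(468,122),(605,128), stand dividers at (337,290),(449,283),(563,278),(678,275), scoops (165,135)/(185,355) eyes, dishes (97,230),(204,237),(760,350).

Run:
```python
from h import *
C2,C3,S=ld('w2'),ld('w3'),ld('scene0'); g=lambda C,u,v,z:onz(C,u/1.4,v/1.4,z)
sc=lambda u,v:(u/2.5+140,v/2.5+150)
for n,a,b in[('barL',(305,142),(145,97)),('barR',(590,122),(42,22))]: print(n,tri(C2,(a[0]/1.4,a[1]/1.4),S,sc(*b)))
im=cv2.imread('pics/raw_w3.png'); hsv=cv2.cvtColor(im,cv2.COLOR_BGR2HSV)
for n,x0,x1,y0,y1 in[('bL',200,290,64,125),('bM',292,385,66,125),('bR',392,475,70,125)]:
    m=np.zeros(im.shape[:2],np.uint8); m[y0:y1,x0:x1]=(hsv[y0:y1,x0:x1,2]<105)
    m=cv2.morphologyEx(m,cv2.MORPH_OPEN,np.ones((5,5)))
    c=max(cv2.findContours(m,0,2)[0],key=cv2.contourArea)
    ap=cv2.approxPolyDP(c,4,True)[:,0]; print(n,ap.tolist(),[onz(C3,*p,.004)[:2].tolist() for p in ap])
print('stop face (strip far edge):',[g(C3,u,v,.007)[:2] for u,v in[(342,302),(443,299),(455,299),(557,296),(569,296),(672,292)]])
print('div ends',[g(C3,u,v,.007)[:2] for u,v in[(334,271),(447,267),(563,262),(678,257)]])
print('divs near',[g(C3,u,v,.007)[:2] for u,v in[(338,303),(450,300),(563,297),(678,293)]])
print('riser front',g(C3,244,82,.036),g(C3,716,99,.036))
print('dishes',g(C3,97,228,.036),g(C3,204,234,.036),g(C2,346,330,.036),'tin',g(C2,317,230,.045))
print('scoop cups(rim z.045) ',g(C3,193,133,.045),g(C3,214,328,.045))
print('eye top ends z .123 s1',g(C3,137,135,.123),g(C3,175,135,.123),'s2',g(C3,170,368,.123),g(C3,200,340,.123))
for u,v in[(389,254),(513,246)]: print('pegtip z.2,.25',g(C2,u,v,.15),g(C2,u,v,.2),g(C2,u,v,.25))
cr=lambda im,x0,x1,y0,y1,s:cv2.resize(im[y0:y1,x0:x1],None,fx=s,fy=s,interpolation=cv2.INTER_CUBIC)
i0=cv2.imread('pics/raw_scene0.png')
cv2.imwrite('pics/c2.png',np.hstack([cr(im,90,190,70,280,2.6),cr(i0,305,395,270,360,5.8)[:546,:500]]))
```

```text
barL (array([ 0.5912, -0.3036,  0.1641]), np.float64(0.0091))
barR (array([ 0.6107, -0.5243,  0.1712]), np.float64(0.0055))
bL [[200, 93], [200, 100], [271, 103], [276, 64], [214, 64], [213, 92]] [[0.6243, 0.2432], [0.6141, 0.2438], [0.6113, 0.1351], [0.667, 0.128], [0.6657, 0.2202], [0.626, 0.2234]]
bM [[307, 66], [302, 100], [359, 110], [369, 66]] [[0.6649, 0.0819], [0.6164, 0.0878], [0.603, -0.0002], [0.6663, -0.0101]]
bR [[401, 70], [401, 115], [461, 110], [463, 70]] [[0.6614, -0.0581], [0.5966, -0.0653], [0.6054, -0.1562], [0.6627, -0.15]]
stop face (strip far edge): [array([0.4298, 0.1786]), array([0.4357, 0.0583]), array([0.436, 0.044]), array([ 0.4419, -0.0765]), array([ 0.4421, -0.0907]), array([ 0.4492, -0.2113])]
div ends [array([0.4679, 0.1874]), array([0.475 , 0.0553]), array([ 0.4833, -0.079 ]), array([ 0.4915, -0.2107])]
divs near [array([0.4285, 0.1834]), array([0.4346, 0.0499]), array([ 0.4407, -0.0838]), array([ 0.4481, -0.2185])]
riser front [0.6696 0.2697 0.036 ] [ 0.6605 -0.2034  0.036 ]
dishes [0.5196 0.4411 0.036 ] [0.515  0.3248 0.036 ] [ 0.3857 -0.3219  0.036 ] tin [ 0.5033 -0.2938  0.045 ]
scoop cups(rim z.045)  [0.6201 0.3225 0.045 ] [0.4088 0.3204 0.045 ]
eye top ends z .123 s1 [0.618  0.3413 0.123 ] [0.6185 0.3081 0.123 ] s2 [0.3959 0.3384 0.123 ] [0.4267 0.3054 0.123 ]
pegtip z.2,.25 [ 0.5023 -0.3727  0.15  ] [ 0.5139 -0.3735  0.2   ] [ 0.5254 -0.3744  0.25  ]
pegtip z.2,.25 [ 0.511  -0.4799  0.15  ] [ 0.5215 -0.4684  0.2   ] [ 0.532 -0.457  0.25 ]Traceback (most recent call last):
  File "<stdin>", line 21, in <module>
    return _nx.concatenate(arrs, 1, dtype=dtype, casting=casting)
           ~~~~~~~~~~~~~~~^^^^^^^^^^^^^^^^^^^^^^^^^^^^^^^^^^^^^^^
ValueError: all the input array dimensions except for the concatenation axis must match exactly, but along dimension 0, the array at index 0 has size 546 and the array at index 1 has size 522
```

Estimates: bay centres (.510,-.148), (.504,-.013), (.498,.122), stand yaw ≈ 0.05; right board near-edge middle (.601,-.111) yaw 0.10, middle (.610,.044) yaw -0.15, left ≈(.615,.178) yaw ≈ -0.1. I start with the right board, pressing with half-open fingers so it turns with the tool.

Call:
send_rows --motion '[{"travel":[10,-28,-20],"twist":0.02,"grip":0},{"travel":[20,-56,-50],"twist":0.04,"grip":0},{"travel":[30,-84,-85],"twist":0.06,"grip":0},{"travel":[40,-112,-120],"twist":0.08,"grip":0},{"travel":[50,-140,-155],"twist":0.087,"grip":0},{"travel":[60,-168,-190],"twist":0.087,"grip":0},{"travel":[70,-196,-225],"twist":0.087,"grip":0},{"travel":[82,-222,-265],"twist":0.087,"grip":0},{"travel":[82,-222,-310],"twist":0.087,"grip":0},{"travel":[82,-222,-350],"twist":0.087,"grip":0}]'

```text
t: 4.3
tcp_pos: [0.6297, -0.1015, 0.0896]
ee_rot: [-3.122, -0.168, -0.008]
contact_force: [0.3, 0.2, 0.1]
grip_width: 0.504
```

Call:
send_rows --motion '[{"travel":[0,0,-20],"twist":0,"grip":0},{"travel":[0,0,-40],"twist":0,"grip":0},{"travel":[0,0,-60],"twist":0,"grip":0},{"travel":[0,0,-66],"twist":0,"grip":0},{"travel":[0,0,-70],"twist":0,"grip":0},{"travel":[0,0,-70],"twist":0,"grip":0},{"travel":[0,0,-70],"twist":0,"grip":0},{"travel":[0,0,-70],"twist":0,"grip":0},{"travel":[0,0,-70],"twist":0,"grip":0},{"travel":[0,0,-70],"twist":0,"grip":0}]'

```text
t: 5.3
tcp_pos: [0.63, -0.1015, 0.0202]
ee_rot: [-3.122, -0.168, -0.009]
contact_force: [0.5, 0.4, -0.1]
grip_width: 0.497
```

Run:
```python
from h import *
st(); snap('wrist','w4.png',1.4)
im=cv2.imread('pics/raw_w3.png');i0=cv2.imread('pics/raw_scene0.png')
cr=lambda im,x0,x1,y0,y1,s:cv2.resize(im[y0:y1,x0:x1],None,fx=s,fy=s,interpolation=cv2.INTER_CUBIC)
a=cr(im,90,190,70,280,2.8);b=cr(i0,305,405,265,360,4.8)[:588]
h=max(len(a),len(b));a,b=[cv2.copyMakeBorder(x,0,h-len(x),0,0,0) for x in(a,b)]
o=np.hstack([a,b]);print(o.shape,len(b)); cv2.imwrite('pics/c2.png',o)
```

```text
{'t': 5.3, 'tcp_pos': [0.63, -0.102, 0.02], 'ee_rot': [-3.122, -0.168, -0.009], 'contact_force': [0.496, 0.44, -0.14], 'grip_width': 0.497, 'joints': [0.212, 0.766, -0.169, 1.917, 0.224, 0.472, -1.573]}
(588, 760, 3) 588
```

View pics/w4.png

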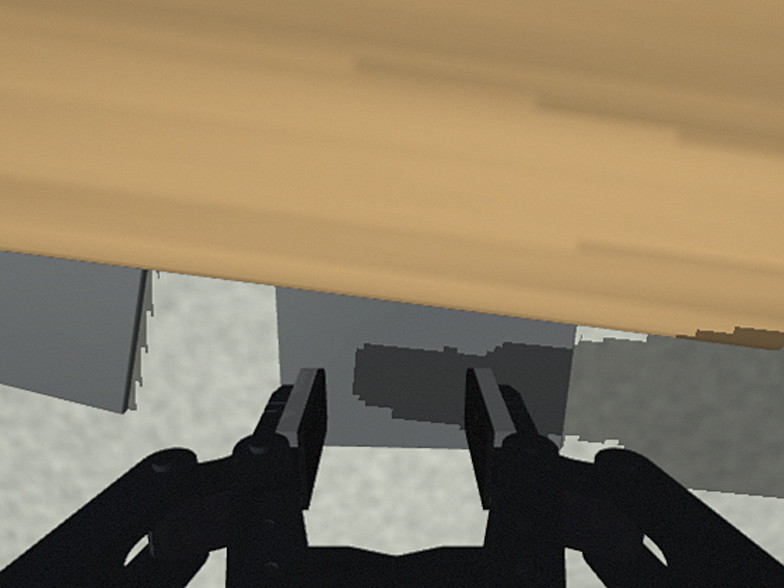

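View pics/c2.png

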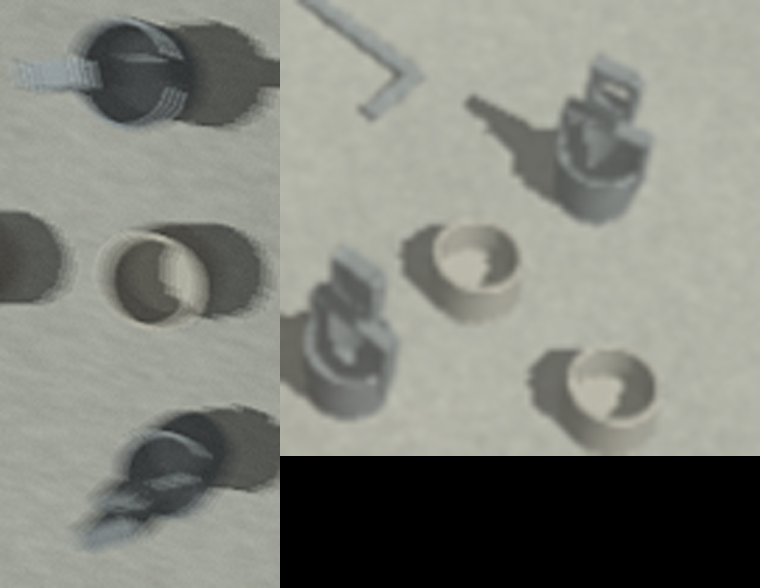

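The fingers straddle the right board's near part, board ~8 mm to the right of the tool axis and aligned with it. Eye plates look well visible. Pressing down.

Call:
send_rows --motion '[{"travel":[0,0,-6],"twist":0,"grip":0},{"travel":[0,0,-10],"twist":0,"grip":0},{"travel":[0,0,-13],"twist":0,"grip":0},{"travel":[0,0,-16],"twist":0,"grip":0},{"travel":[0,0,-18],"twist":0,"grip":0},{"travel":[0,0,-19],"twist":0,"grip":0},{"travel":[0,0,-20],"twist":0,"grip":0},{"travel":[0,0,-21],"twist":0,"grip":0},{"travel":[0,0,-21],"twist":0,"grip":0},{"travel":[0,0,-21],"twist":0,"grip":0}]'

```text
t: 6.35
tcp_pos: [0.6297, -0.1016, 0.0023]
ee_rot: [-3.123, -0.167, -0.008]
contact_force: [-6.7, 0.7, 24.3]
grip_width: 0.497
```

Call:
send_rows --motion '[{"travel":[-3,-1,-1.5],"twist":-0.003,"grip":0},{"travel":[-10,-5,-1.5],"twist":-0.01,"grip":0},{"travel":[-19,-9,-1.5],"twist":-0.017,"grip":0},{"travel":[-28,-14,-1.5],"twist":-0.024,"grip":0},{"travel":[-37,-19,-1.5],"twist":-0.03,"grip":0},{"travel":[-46,-24,-1.5],"twist":-0.036,"grip":0},{"travel":[-55,-29,-1.5],"twist":-0.042,"grip":0},{"travel":[-64,-34,-1.5],"twist":-0.048,"grip":0},{"travel":[-72,-38,-1.5],"twist":-0.053,"grip":0},{"travel":[-78,-41,-1.5],"twist":-0.055,"grip":0}]'

```text
t: 7.35
tcp_pos: [0.5558, -0.1426, 0.0025]
ee_rot: [-3.127, -0.083, -0.022]
contact_force: [3.7, 1.3, 10.2]
grip_width: 0.499
```

Run:
```python
from h import *
st(); snap('scene','s1.png'); snap('wrist','w5.png')
a=cv2.imread('pics/s1.png')[150:390,140:420]; b=cv2.imread('pics/w5.png')
a=cv2.resize(a,(400,343)); b=cv2.resize(b,(400,300)); h=343
cv2.imwrite('pics/c3.png',np.hstack([a,cv2.copyMakeBorder(b,0,43,0,0,0)]))
```

```text
{'t': 7.35, 'tcp_pos': [0.556, -0.143, 0.002], 'ee_rot': [-3.127, -0.083, -0.022], 'contact_force': [3.72, 1.283, 10.189], 'grip_width': 0.499, 'joints': [0.278, 0.748, -0.136, 2.073, 0.243, 0.323, -1.57]}
```

View pics/c3.png

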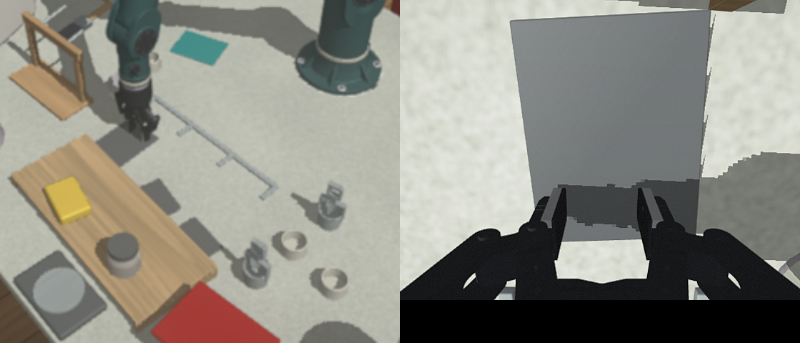

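The right board is drawn clear and follows the fingers, nearly square to the tool. Quick numeric check of its pose before pushing home.

Run:
```python
from h import *
C=ld('w5')
for u,v in[(111,20),(310,10),(159,242),(296,235)]: print(onz(C,u*1.4,v*1.4,.004))
```

```text
[ 0.6503 -0.0933  0.004 ]
[ 0.6598 -0.1917  0.004 ]
[ 0.5214 -0.1182  0.004 ]
[ 0.5321 -0.2051  0.004 ]
```

Call:
send_rows --motion '[{"travel":[-4,1,-2],"twist":-0.01,"grip":0},{"travel":[-13,2,-2],"twist":-0.02,"grip":0},{"travel":[-22,2,-2],"twist":-0.03,"grip":0},{"travel":[-31,1,-2],"twist":-0.04,"grip":0},{"travel":[-40,1,-2],"twist":-0.05,"grip":0},{"travel":[-49,0,-2],"twist":-0.05,"grip":0},{"travel":[-58,0,-2],"twist":-0.05,"grip":0},{"travel":[-67,0,-2],"twist":-0.05,"grip":0},{"travel":[-76,0,-2],"twist":-0.05,"grip":0},{"travel":[-84,0,-2],"twist":-0.05,"grip":0}]'

```text
t: 8.45
tcp_pos: [0.477, -0.1439, 0.0024]
ee_rot: [-3.13, -0.005, -0.041]
contact_force: [4.7, 0.0, 13.2]
grip_width: 0.498
```

Run:
```python
from h import *
snap('wrist','w6.png')
```

Call:
send_rows --motion '[{"travel":[-2,0,-2],"twist":0,"grip":0},{"travel":[-4,0,-2],"twist":0,"grip":0},{"travel":[-6,0,-2],"twist":0,"grip":0},{"travel":[-8,0,-2],"twist":0,"grip":0},{"travel":[-10,0,-2],"twist":0,"grip":0},{"travel":[-11,0,-2],"twist":0,"grip":0},{"travel":[-11,0,10],"twist":0,"grip":0},{"travel":[-11,0,40],"twist":0,"grip":0},{"travel":[-11,0,80],"twist":0,"grip":0},{"travel":[-11,0,110],"twist":0,"grip":0}]'

```text
t: 9.5
tcp_pos: [0.463, -0.1441, 0.1137]
ee_rot: [-3.13, -0.004, -0.035]
contact_force: [0.4, -0.3, -0.7]
grip_width: 0.502
```

Run:
```python
from h import *
st();snap('wrist','w7.png',.71);a=cv2.imread('pics/w7.png');b=cv2.resize(cv2.imread('pics/w6.png'),a.shape[1::-1])
cv2.imwrite('pics/c4.png',np.hstack([b,a]))
```

```text
{'t': 9.5, 'tcp_pos': [0.463, -0.144, 0.114], 'ee_rot': [-3.13, -0.004, -0.035], 'contact_force': [0.401, -0.334, -0.732], 'grip_width': 0.502, 'joints': [0.373, 0.487, -0.203, 2.236, 0.198, 0.414, -1.555]}
```

View pics/c4.png

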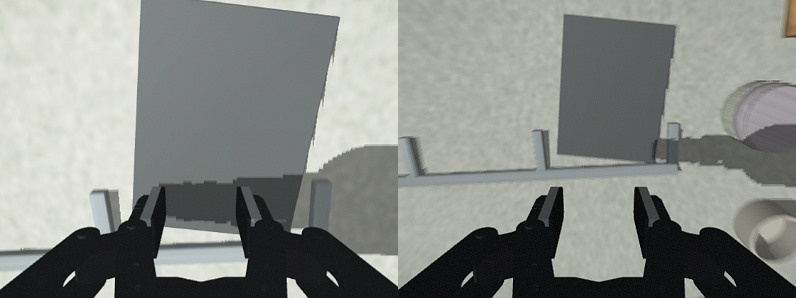

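The board is in bay 1 but turned clockwise (~0.1 rad), not yet on the stop. Measuring it numerically and nudging.

```bash
cat >> h.py <<'E'
def board(C,im,seed,vmax=110,roi=None):
    """dark-grey region at world seed (z=.004): rectangle's corners in world from a minAreaRect of contour rays"""
    g=cv2.cvtColor(im,cv2.COLOR_BGR2HSV); m=((g[...,2]<vmax)&(g[...,2]>62)).astype(np.uint8)
    m=cv2.morphologyEx(m,cv2.MORPH_OPEN,np.ones((3,3)))
    n,l=cv2.connectedComponents(m); u,v=proj(C,list(seed)+[.004]).astype(int)
    c=max(cv2.findContours((l==l[v,u]).astype(np.uint8),0,1)[0],key=cv2.contourArea)[:,0]
    ap=cv2.approxPolyDP(c,5,True)[:,0]
    W=np.array([onz(C,*p,.004)[:2] for p in c],np.float32); return W,cv2.minAreaRect(W*1000),[(p.tolist(),onz(C,*p,.004)[:2].tolist()) for p in ap]
E
python3 - <<'E'
from h import *
C=ld('w7'); im=cv2.imread('pics/raw_w7.png')
g=cv2.cvtColor(im,cv2.COLOR_BGR2HSV)[...,2]; f=lambda u,v:((u-398)/.71,v/.71)
print([int(g[int(v/.71),int((u-398)/.71)]) for u,v in[(610,80),(610,150),(545,100),(655,152),(575,177),(690,100)]])
W,r,ap=board(C,im,(.52,-.148)); print(r); print(*ap,sep='\n')
print('stop face',onz(C,*f(552,170.5),.007),onz(C,*f(664,165),.007),'divs in',onz(C,*f(549,150),.007),onz(C,*f(668,145),.007))
E
```

```text
[95, 91, 173, 45, 150, 173]
((505.314208984375, -232.6156768798828), (260.73077392578125, 135.5165557861328), 81.66862487792969)
([234, 22], [0.5848, -0.1125])
([225, 215], [0.4566, -0.1016])
([363, 230], [0.4457, -0.2033])
([357, 217], [0.4558, -0.1983])
([364, 196], [0.4716, -0.2024])
([362, 221], [0.4527, -0.2022])
([376, 223], [0.4513, -0.2125])
([377, 230], [0.4458, -0.2137])
([424, 226], [0.4492, -0.2479])
([442, 232], [0.4446, -0.2616])
([457, 224], [0.4509, -0.2718])
([456, 231], [0.4455, -0.2718])
([487, 237], [0.441, -0.2953])
([506, 256], [0.4259, -0.3119])
([559, 261], [0.4222, -0.3522])
([559, 176], [0.4871, -0.3383])
([516, 179], [0.4847, -0.3086])
([484, 200], [0.4693, -0.2886])
([467, 191], [0.4758, -0.2755])
([400, 195], [0.4725, -0.2281])
([399, 182], [0.482, -0.2265])
([394, 198], [0.4703, -0.224])
([369, 195], [0.4724, -0.2059])
([389, 36], [0.5769, -0.2112])
stop face [ 0.438  -0.0954  0.007 ] [ 0.445  -0.2113  0.007 ] divs in [ 0.4603 -0.0933  0.007 ] [ 0.4664 -0.2137  0.007 ]
```

Call:
send_rows --motion '[{"travel":[15,8,-20],"twist":0.03,"grip":1},{"travel":[40,24,-45],"twist":0.05,"grip":1},{"travel":[40,24,-70],"twist":0.05,"grip":1},{"travel":[40,24,-90],"twist":0.05,"grip":1},{"travel":[40,24,-100],"twist":0.05,"grip":1},{"travel":[40,24,-104],"twist":0.05,"grip":1},{"travel":[40,24,-107],"twist":0.05,"grip":1},{"travel":[40,24,-109],"twist":0.05,"grip":1},{"travel":[40,24,-110],"twist":0.05,"grip":1},{"travel":[40,24,-111],"twist":0.05,"grip":1}]'

```text
t: 10.55
tcp_pos: [0.5058, -0.121, 0.0069]
ee_rot: [-3.131, -0.081, -0.047]
contact_force: [1.0, 0.2, -0.5]
grip_width: 0.001
```

Call:
send_rows --motion '[{"travel":[0,0,-3],"twist":0,"grip":1},{"travel":[0,0,-4.5],"twist":0,"grip":1},{"travel":[-2,0,-4.5],"twist":0,"grip":1},{"travel":[-5,0,-4.5],"twist":0,"grip":1},{"travel":[-8,0.5,-4.5],"twist":0.03,"grip":1},{"travel":[-11,1,-4.5],"twist":0.05,"grip":1},{"travel":[-14,1,-4.5],"twist":0.07,"grip":1},{"travel":[-16,1,-4.5],"twist":0.08,"grip":1},{"travel":[-17,1,-4.5],"twist":0.08,"grip":1},{"travel":[-17,1,-4.5],"twist":0.08,"grip":1}]'

```text
t: 11.55
tcp_pos: [0.4943, -0.1202, 0.0042]
ee_rot: [-3.125, -0.207, -0.064]
contact_force: [4.0, -0.1, 10.3]
grip_width: 0.002
```

Call:
send_rows --motion '[{"travel":[0,0,20],"twist":0,"grip":1},{"travel":[0,0,60],"twist":0,"grip":0.5},{"travel":[0,0,100],"twist":0,"grip":0},{"travel":[0,0,150],"twist":0,"grip":0},{"travel":[20,20,190],"twist":0,"grip":0},{"travel":[40,45,200],"twist":0,"grip":0},{"travel":[60,75,200],"twist":0,"grip":0},{"travel":[60,100,200],"twist":0,"grip":0},{"travel":[60,120,200],"twist":0,"grip":0},{"travel":[60,120,200],"twist":0,"grip":0}]'

```text
t: 12.55
tcp_pos: [0.5542, 0.0037, 0.2044]
ee_rot: [-3.122, -0.216, -0.065]
contact_force: [0.3, 0.2, -0.3]
grip_width: 0.5
```

Run:
```python
from h import *
st();im,C=snap('wrist','w8.png',1.4)
```

```text
{'t': 12.55, 'tcp_pos': [0.554, 0.004, 0.204], 'ee_rot': [-3.122, -0.216, -0.065], 'contact_force': [0.333, 0.243, -0.302], 'grip_width': 0.5, 'joints': [0.162, 0.414, -0.32, 2.037, 0.189, 0.676, -1.709]}
```

View pics/w8.png

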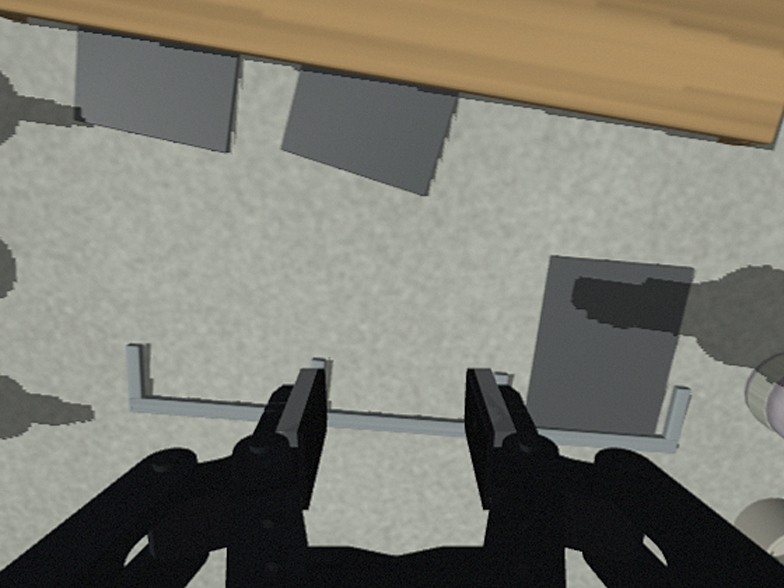

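Board 1 now sits in the right bay against the stop, appearing square ((553,256),(692,268) far edge). Measuring it and the other two.

Run:
```python
from h import *
C=ld('w8'); im=cv2.imread('pics/raw_w8.png'); g=lambda u,v,z:onz(C,u/1.4,v/1.4,z)[:2].tolist()
for n,s in(('mid',(.635,.04)),('left',(.635,.17))):
    W,r,ap=board(C,im,s); print(n,*ap,sep='\n')
print('b1',[g(*p,.004) for p in[(553,256),(692,268),(530,427),(659,437)]])
print('stop face',[g(*p,.007) for p in[(150,399),(435,419),(555,430),(665,438)]],'divend',[g(*p,.007) for p in[(135,346),(318,360),(503,375),(682,389)]])
```

```text
mid
([202, 106], [0.6169, 0.0882])
([305, 139], [0.6007, -0.01])
([327, 69], [0.6642, -0.0199])
([505, 100], [0.6605, -0.1842])
([514, 96], [0.665, -0.1912])
([215, 51], [0.6652, 0.0806])
left
([0, 0], [0.6801, 0.2675])
([0, 52], [0.6379, 0.2701])
([9, 64], [0.6289, 0.2626])
([52, 75], [0.6249, 0.2245])
([53, 85], [0.6163, 0.2238])
([67, 88], [0.6155, 0.2112])
([13, 86], [0.6104, 0.2601])
([0, 102], [0.5945, 0.2727])
([0, 171], [0.5294, 0.2767])
([11, 185], [0.5169, 0.2669])
([9, 206], [0.4951, 0.27])
([0, 213], [0.4865, 0.2793])
([0, 267], [0.4271, 0.283])
([67, 294], [0.4058, 0.2142])
([60, 302], [0.3952, 0.2217])
([22, 302], [0.3893, 0.2621])
([0, 313], [0.3725, 0.2863])
([0, 419], [0.2296, 0.2951])
([559, 419], [0.3264, -0.351])
([559, 375], [0.3843, -0.3308])
([544, 360], [0.4006, -0.3081])
([559, 356], [0.408, -0.3226])
([559, 275], [0.5012, -0.2902])
([541, 263], [0.5114, -0.2677])
([512, 258], [0.5124, -0.2369])
([497, 241], [0.528, -0.2166])
([484, 238], [0.5293, -0.2028])
([493, 202], [0.5666, -0.201])
([534, 189], [0.5847, -0.2362])
([559, 192], [0.5852, -0.261])
([559, 0], [0.7455, -0.2052])
b1 [[0.5717, -0.1024], [0.577, -0.1992], [0.4406, -0.1141], [0.4465, -0.2124]]
stop face [[0.4243, 0.1707], [0.4385, -0.0415], [0.4425, -0.132], [0.4478, -0.2152]] divend [[0.4651, 0.1821], [0.4732, 0.05], [0.4808, -0.0848], [0.4886, -0.2163]]
```

Call:
send_rows --motion '[{"travel":[20,10,-20],"twist":-0.05,"grip":-0.4},{"travel":[40,20,-40],"twist":-0.1,"grip":-0.4},{"travel":[60,30,-70],"twist":-0.15,"grip":-0.4},{"travel":[82,30,-100],"twist":-0.2,"grip":-0.4},{"travel":[82,30,-130],"twist":-0.25,"grip":-0.4},{"travel":[82,30,-160],"twist":-0.3,"grip":-0.4},{"travel":[82,30,-180],"twist":-0.3,"grip":-0.4},{"travel":[82,30,-190],"twist":-0.3,"grip":-0.4},{"travel":[82,30,-195],"twist":-0.3,"grip":-0.4},{"travel":[82,30,-198],"twist":-0.3,"grip":-0.4}]'

```text
t: 13.6
tcp_pos: [0.6364, 0.0303, 0.0064]
ee_rot: [-3.127, 0.259, -0.066]
contact_force: [0.3, -0.4, 1.0]
grip_width: 0.705
```

Call:
send_rows --motion '[{"travel":[0,0,-1],"twist":0,"grip":-0.4},{"travel":[0,0,-2],"twist":0,"grip":-0.4},{"travel":[0,0,-3],"twist":0,"grip":-0.4},{"travel":[0,0,-4],"twist":0,"grip":-0.4},{"travel":[0,0,-5],"twist":0,"grip":-0.4},{"travel":[0,0,-6],"twist":0,"grip":-0.4},{"travel":[0,0,-7],"twist":0,"grip":-0.4},{"travel":[0,0,-7],"twist":0,"grip":-0.4},{"travel":[0,0,-7],"twist":0,"grip":-0.4},{"travel":[0,0,-7],"twist":0,"grip":-0.4}]'

```text
t: 14.6
tcp_pos: [0.6364, 0.0304, -0.0005]
ee_rot: [-3.127, 0.259, -0.067]
contact_force: [-1.1, -0.2, 1.4]
grip_width: 0.701
```

Call:
send_rows --motion '[{"travel":[0,0,-2.5],"twist":0.0,"grip":-0.4},{"travel":[-4,-2,-2.5],"twist":0.02,"grip":-0.4},{"travel":[-12,-6,-2.5],"twist":0.05,"grip":-0.4},{"travel":[-21,-11,-2.5],"twist":0.08,"grip":-0.4},{"travel":[-30,-16,-2.5],"twist":0.11,"grip":-0.4},{"travel":[-40,-22,-2.5],"twist":0.14,"grip":-0.4},{"travel":[-50,-28,-2.5],"twist":0.17,"grip":-0.4},{"travel":[-60,-34,-2.5],"twist":0.2,"grip":-0.4},{"travel":[-70,-40,-2.5],"twist":0.22,"grip":-0.4},{"travel":[-78,-46,-2.5],"twist":0.23,"grip":-0.4}]'

```text
t: 15.6
tcp_pos: [0.5639, -0.0138, -0.0006]
ee_rot: [-3.128, -0.106, -0.084]
contact_force: [3.6, 2.4, 12.3]
grip_width: 0.702
```

Run:
```python
from h import *
st();im,C=snap('wrist','w9.png')
W,r,ap=board(C,im,(.60,-.02));print(*ap,sep='\n')
```

```text
{'t': 15.6, 'tcp_pos': [0.564, -0.014, -0.001], 'ee_rot': [-3.128, -0.106, -0.084], 'contact_force': [3.622, 2.383, 12.293], 'grip_width': 0.702, 'joints': [0.054, 0.742, -0.144, 2.124, 0.37, 0.243, -1.911]}
([0, 0], [0.6644, 0.0931])
([0, 419], [0.4815, 0.1157])
([559, 419], [0.5024, -0.1496])
([559, 279], [0.573, -0.1312])
([522, 278], [0.5723, -0.1156])
([559, 275], [0.5748, -0.1307])
([557, 31], [0.6677, -0.1057])
([245, 0], [0.6702, 0.0061])
```

Run:
```python
from h import *
C=ld('w9');g=cv2.cvtColor(cv2.imread('pics/raw_w9.png'),cv2.COLOR_BGR2HSV)[...,2]
for v in range(10,420,40): print(v,[int(x) for x in g[v,::20]])
```

```text
10 [213, 210, 210, 203, 216, 200, 192, 178, 147, 147, 116, 117, 117, 119, 117, 119, 113, 110, 103, 100, 97, 103, 118, 134, 149, 168, 182, 189]
50 [208, 211, 216, 207, 211, 209, 208, 138, 134, 133, 134, 131, 129, 129, 129, 125, 127, 126, 126, 119, 121, 222, 218, 220, 211, 208, 197, 163]
90 [216, 219, 217, 215, 208, 213, 217, 130, 134, 133, 132, 128, 126, 129, 127, 124, 123, 123, 118, 122, 122, 221, 222, 217, 206, 219, 208, 209]
130 [209, 223, 218, 209, 217, 217, 220, 208, 132, 130, 128, 127, 126, 126, 125, 122, 119, 120, 121, 121, 118, 221, 225, 220, 219, 219, 222, 219]
170 [217, 220, 210, 221, 220, 211, 221, 224, 129, 129, 128, 125, 123, 123, 121, 122, 119, 120, 119, 119, 204, 216, 219, 221, 212, 223, 218, 213]
210 [218, 215, 215, 213, 215, 220, 220, 213, 127, 125, 128, 123, 123, 122, 119, 119, 119, 120, 121, 119, 212, 222, 228, 222, 221, 226, 224, 224]
250 [226, 220, 212, 221, 217, 224, 227, 222, 124, 122, 120, 119, 120, 118, 119, 120, 117, 120, 121, 116, 225, 217, 220, 129, 129, 122, 121, 116]
290 [219, 221, 218, 222, 219, 221, 213, 225, 119, 96, 21, 66, 67, 65, 65, 64, 68, 68, 11, 86, 126, 123, 126, 126, 126, 63, 58, 64]
330 [219, 219, 215, 221, 19, 24, 222, 28, 25, 29, 18, 117, 117, 114, 117, 91, 63, 66, 16, 23, 23, 27, 123, 32, 24, 61, 63, 64]
370 [215, 210, 27, 27, 26, 32, 25, 24, 30, 30, 213, 219, 222, 219, 220, 221, 225, 221, 211, 30, 24, 17, 29, 24, 22, 26, 26, 66]
410 [30, 25, 32, 52, 25, 29, 221, 218, 22, 41, 29, 25, 26, 26, 24, 21, 20, 26, 28, 27, 29, 49, 220, 25, 24, 24, 24, 26]
```

```bash
cat >> h.py <<'E'
def sides(C,im,rows,u0,thr=170,cols=(),z=.004):
    """walk left/right from column u0 to the first bright pixel; same downward from v=rows[-1] for cols"""
    g=cv2.medianBlur(cv2.cvtColor(im,cv2.COLOR_BGR2HSV)[...,2],3)
    L,R,N=[],[],[]
    for v in rows:
        b=np.where(g[v]>thr)[0]; l=b[b<u0]; r=b[b>u0]
        if len(l): L.append(onz(C,l.max()+.5,v,z)[:2])
        if len(r): R.append(onz(C,r.min()-.5,v,z)[:2])
    for u in cols:
        b=np.where(g[rows[-1]:,u]>thr)[0]
        if len(b): N.append(onz(C,u,rows[-1]+b[0]-.5,z)[:2])
    out={}
    for k,P in(('L',L),('R',R),('N',N)):
        if len(P)>2:
            P=np.array(P); x,y=(P[:,1],P[:,0]) if k=='N' else (P[:,0],P[:,1])
            s,c=np.polyfit(x,y,1); out[k]=(round(-s if k=='N' else s,3),P.mean(0).round(4).tolist())
    return out
E
python3 - <<'E'
from h import *
C=ld('w9'); print(sides(C,cv2.imread('pics/raw_w9.png'),range(50,251,20),280,170,range(225,290,10)))
E
```

```text
{'L': (np.float64(0.023), [0.6138, 0.0441]), 'R': (np.float64(0.011), [0.6209, -0.0567]), 'N': (np.float64(0.03), [0.5347, -0.0043])}
```

Call:
send_rows --motion '[{"travel":[-4,0,-2],"twist":0.01,"grip":-0.4},{"travel":[-13,-2,-2],"twist":0.02,"grip":-0.4},{"travel":[-23,-4,-2],"twist":0.03,"grip":-0.4},{"travel":[-33,-5,-2],"twist":0.03,"grip":-0.4},{"travel":[-43,-7,-2],"twist":0.03,"grip":-0.4},{"travel":[-53,-8,-2],"twist":0.03,"grip":-0.4},{"travel":[-63,-8,-2],"twist":0.03,"grip":-0.4},{"travel":[-73,-8,-2],"twist":0.03,"grip":-0.4},{"travel":[-83,-8,-2],"twist":0.03,"grip":-0.4},{"travel":[-90,-8,-2],"twist":0.03,"grip":-0.4}]'

```text
t: 16.65
tcp_pos: [0.479, -0.0223, -0.0007]
ee_rot: [-3.125, -0.153, -0.096]
contact_force: [4.8, 0.4, 14.4]
grip_width: 0.701
```

Run:
```python
from h import *
st();im,C=snap('wrist','w10.png')
print(sides(C,im,range(50,231,20),280,170,range(225,290,10)))
```

```text
{'t': 16.65, 'tcp_pos': [0.479, -0.022, -0.001], 'ee_rot': [-3.125, -0.153, -0.096], 'contact_force': [4.833, 0.418, 14.431], 'grip_width': 0.701, 'joints': [0.029, 0.706, -0.093, 2.316, 0.682, 0.078, -2.192]}
{'L': (np.float64(-0.229), [0.5324, 0.0246]), 'R': (np.float64(-0.23), [0.5431, -0.0816]), 'N': (np.float64(-0.235), [0.458, -0.0131])}
```

Numbers show the middle board yawed to about -0.23 (one finger carries the load and the board trails). I re-press with shut fingers on its left half to square it on the stop.

Call:
send_rows --motion '[{"travel":[0,0,15],"twist":0,"grip":0},{"travel":[10,5,35],"twist":0,"grip":1},{"travel":[30,15,35],"twist":-0.05,"grip":1},{"travel":[50,28,35],"twist":-0.1,"grip":1},{"travel":[50,28,35],"twist":-0.1,"grip":1},{"travel":[50,28,25],"twist":-0.1,"grip":1},{"travel":[50,28,15],"twist":-0.1,"grip":1},{"travel":[50,28,9],"twist":-0.1,"grip":1},{"travel":[50,28,7],"twist":-0.1,"grip":1},{"travel":[50,28,6],"twist":-0.1,"grip":1}]'

```text
t: 17.7
tcp_pos: [0.5273, 0.0052, 0.0045]
ee_rot: [-3.133, 0.002, -0.093]
contact_force: [-0.2, 0.3, 0.7]
grip_width: 0.002
```

Call:
send_rows --motion '[{"travel":[0,0,-1.5],"twist":0,"grip":1},{"travel":[0,0,-2.5],"twist":0,"grip":1},{"travel":[0,0,-3.5],"twist":0,"grip":1},{"travel":[0,0,-3.5],"twist":0,"grip":1},{"travel":[0,0,-3.5],"twist":0,"grip":1},{"travel":[0,0,-3.5],"twist":0,"grip":1},{"travel":[0,0,-3.5],"twist":0,"grip":1},{"travel":[0,0,-3.5],"twist":0,"grip":1},{"travel":[0,0,-3.5],"twist":0,"grip":1},{"travel":[0,0,-3.5],"twist":0,"grip":1}]'

```text
t: 18.7
tcp_pos: [0.5274, 0.0053, 0.0041]
ee_rot: [-3.134, 0.001, -0.097]
contact_force: [-5.4, -0.1, 29.0]
grip_width: 0.0
```

Contact at about z = 4.3 mm, stiffness ≈ 8–9 N/mm. Pull with ~12 N.

Call:
send_rows --motion '[{"travel":[-2,0,-1.4],"twist":0,"grip":1},{"travel":[-5,3,-1.4],"twist":0.02,"grip":1},{"travel":[-9,7,-1.4],"twist":0.05,"grip":1},{"travel":[-14,11,-1.4],"twist":0.08,"grip":1},{"travel":[-18,15,-1.4],"twist":0.1,"grip":1},{"travel":[-22,18,-1.4],"twist":0.1,"grip":1},{"travel":[-26,18,-1.4],"twist":0.1,"grip":1},{"travel":[-28,18,-1.4],"twist":0.1,"grip":1},{"travel":[-30,18,-1.4],"twist":0.1,"grip":1},{"travel":[-30,18,-1.4],"twist":0.1,"grip":1}]'

```text
t: 19.7
tcp_pos: [0.5016, 0.0236, 0.0044]
ee_rot: [-3.125, -0.155, -0.109]
contact_force: [3.2, -1.6, 11.0]
grip_width: -0.003
```

Call:
send_rows --motion '[{"travel":[0,0,20],"twist":0,"grip":1},{"travel":[0,0,60],"twist":0,"grip":1},{"travel":[5,0,100],"twist":0,"grip":1},{"travel":[20,20,150],"twist":0,"grip":1},{"travel":[40,40,190],"twist":0,"grip":1},{"travel":[60,60,200],"twist":0,"grip":1},{"travel":[80,70,200],"twist":0,"grip":1},{"travel":[80,75,200],"twist":0,"grip":1},{"travel":[80,75,200],"twist":0,"grip":1},{"travel":[80,75,200],"twist":0,"grip":1}]'

```text
t: 20.7
tcp_pos: [0.5797, 0.0976, 0.2033]
ee_rot: [-3.127, -0.156, -0.104]
contact_force: [0.0, -0.1, -1.0]
grip_width: -0.003
```

Run:
```python
from h import *
st();im,C=snap('wrist','w11.png',1.4)
```

```text
{'t': 20.7, 'tcp_pos': [0.58, 0.098, 0.203], 'ee_rot': [-3.127, -0.156, -0.104], 'contact_force': [0.047, -0.136, -1.022], 'grip_width': -0.003, 'joints': [0.157, 0.479, -0.546, 1.977, 0.388, 0.717, -2.092]}
```

View pics/w11.png

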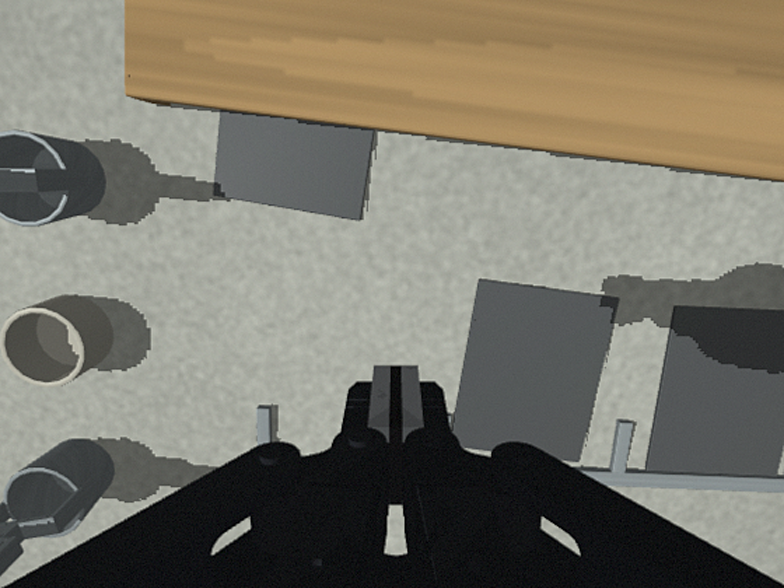

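Middle board is nearly home but its near right corner (580,460) seems a little above the stop and it's slightly clockwise. Left board near corners at (217,195),(361,219).

Run:
```python
from h import *
C=ld('w11'); g=lambda u,v,z:onz(C,u/1.4,v/1.4,z)[:2].tolist()
print('b2',[g(*p,.004) for p in[(480,279),(618,297),(580,461),(455,446)]])
print('b1',[g(*p,.004) for p in[(674,305),(647,470)]])
print('b3',[g(*p,.004) for p in[(217,195),(361,219),(220,112),(374,130)]])
print('stop face',[g(*p,.007) for p in[(585,469),(650,473),(770,480)]],'divend',[g(*p,.007) for p in[(267,406),(625,421)]])
print('dish',g(44,345,.036),'cup s1',g(35,178,.045))
```

```text
b2 [[0.577, 0.0386], [0.5741, -0.0592], [0.4446, -0.0568], [0.4472, 0.0393]]
b1 [[0.5725, -0.0995], [0.4424, -0.1089]]
b3 [[0.6161, 0.2221], [0.61, 0.1245], [0.6693, 0.2211], [0.6682, 0.121]]
stop face [[0.44, -0.0604], [0.4418, -0.1099], [0.4455, -0.2016]] divend [[0.467, 0.1816], [0.4824, -0.0822]]
dish [0.5103, 0.3224] cup s1 [0.6186, 0.315]
```

Call:
send_rows --motion '[{"travel":[-12,-20,-30],"twist":-0.02,"grip":1},{"travel":[-24,-40,-65],"twist":-0.04,"grip":1},{"travel":[-36,-60,-100],"twist":-0.06,"grip":1},{"travel":[-50,-84,-130],"twist":-0.06,"grip":1},{"travel":[-57,-82,-160],"twist":-0.06,"grip":1},{"travel":[-57,-82,-180],"twist":-0.06,"grip":1},{"travel":[-57,-82,-190],"twist":-0.06,"grip":1},{"travel":[-57,-82,-194],"twist":-0.06,"grip":1},{"travel":[-57,-82,-197],"twist":-0.06,"grip":1},{"travel":[-57,-82,-198],"twist":-0.06,"grip":1}]'

```text
t: 21.75
tcp_pos: [0.5235, 0.0155, 0.0058]
ee_rot: [-3.132, -0.061, -0.107]
contact_force: [0.8, -0.3, -1.2]
grip_width: -0.0
```

Call:
send_rows --motion '[{"travel":[0,0,-1],"twist":0,"grip":1},{"travel":[0,0,-2],"twist":0,"grip":1},{"travel":[-1,0,-2.5],"twist":0,"grip":1},{"travel":[-4,0,-2.5],"twist":0.0,"grip":1},{"travel":[-7,0,-2.5],"twist":0.02,"grip":1},{"travel":[-10,0,-2.5],"twist":0.04,"grip":1},{"travel":[-13,0,-2.5],"twist":0.06,"grip":1},{"travel":[-17,0,-2.5],"twist":0.06,"grip":1},{"travel":[-21,0,-2.5],"twist":0.06,"grip":1},{"travel":[-24,0,-2.5],"twist":0.06,"grip":1}]'

```text
t: 22.75
tcp_pos: [0.5024, 0.0163, 0.0045]
ee_rot: [-3.124, -0.156, -0.116]
contact_force: [4.0, 0.5, 4.4]
grip_width: 0.0
```

Call:
send_rows --motion '[{"travel":[0,0,20],"twist":0,"grip":1},{"travel":[0,0,60],"twist":0,"grip":1},{"travel":[20,5,100],"twist":0,"grip":1},{"travel":[50,20,150],"twist":0,"grip":1},{"travel":[80,40,190],"twist":0,"grip":1},{"travel":[80,60,200],"twist":0,"grip":1},{"travel":[80,80,200],"twist":0,"grip":1},{"travel":[80,100,200],"twist":0,"grip":1},{"travel":[80,100,200],"twist":0,"grip":1},{"travel":[80,100,200],"twist":0,"grip":1}]'

```text
t: 23.75
tcp_pos: [0.5816, 0.1156, 0.2041]
ee_rot: [-3.126, -0.157, -0.114]
contact_force: [-0.3, -1.1, 0.2]
grip_width: -0.005
```

Run:
```python
from h import *
st();im,C=snap('wrist','w12.png',1.4)
g=cv2.cvtColor(im,cv2.COLOR_BGR2HSV)[...,2]
u,v=proj(C,[.54,-.01,.004]).astype(int);print(u,v)
print(sides(C,cv2.imread('pics/raw_w12.png'),range(v-25,v+40,5),u,140))
# far edge: walk upward
raw=cv2.medianBlur(cv2.cvtColor(cv2.imread('pics/raw_w12.png'),cv2.COLOR_BGR2HSV)[...,2],3)
P=[]
for c in range(u-30,u+31,6):
    b=np.where(raw[:v,c]>140)[0]; P.append(onz(C,c,b.max()+.5,.004)[:2])
P=np.array(P);print('far',-np.polyfit(P[:,1],P[:,0],1)[0].round(3),P.mean(0).round(4))
```

```text
{'t': 23.75, 'tcp_pos': [0.582, 0.116, 0.204], 'ee_rot': [-3.126, -0.157, -0.114], 'contact_force': [-0.339, -1.078, 0.155], 'grip_width': -0.005, 'joints': [0.162, 0.493, -0.598, 1.968, 0.432, 0.729, -2.16]}
403 244
{'L': (np.float64(0.06), [0.5297, 0.0442]), 'R': (np.float64(0.34), [0.5378, -0.054])}
far 0.213 [ 0.5689 -0.0047]
```

Left side of board 2 now reads yaw 0.06, matching the stand. Now the left board with shut fingers on its centreline (it trails and turns the right way).

Call:
send_rows --motion '[{"travel":[15,15,-20],"twist":-0.03,"grip":1},{"travel":[30,30,-50],"twist":-0.06,"grip":1},{"travel":[45,45,-85],"twist":-0.08,"grip":1},{"travel":[60,57,-120],"twist":-0.1,"grip":1},{"travel":[60,57,-150],"twist":-0.1,"grip":1},{"travel":[60,57,-175],"twist":-0.1,"grip":1},{"travel":[60,57,-190],"twist":-0.1,"grip":1},{"travel":[60,57,-195],"twist":-0.1,"grip":1},{"travel":[60,57,-198],"twist":-0.1,"grip":1},{"travel":[60,57,-199],"twist":-0.1,"grip":1}]'

```text
t: 24.8
tcp_pos: [0.6425, 0.1715, 0.0058]
ee_rot: [-3.133, 0.002, -0.116]
contact_force: [-0.3, 0.3, 0.0]
grip_width: 0.0
```

Call:
send_rows --motion '[{"travel":[0,0,-1.5],"twist":0,"grip":1},{"travel":[0,0,-2.5],"twist":0,"grip":1},{"travel":[-5,-4,-2.5],"twist":0,"grip":1},{"travel":[-14,-10,-2.5],"twist":0.02,"grip":1},{"travel":[-24,-17,-2.5],"twist":0.04,"grip":1},{"travel":[-34,-24,-2.5],"twist":0.06,"grip":1},{"travel":[-44,-31,-2.5],"twist":0.08,"grip":1},{"travel":[-54,-38,-2.5],"twist":0.1,"grip":1},{"travel":[-64,-45,-2.5],"twist":0.1,"grip":1},{"travel":[-72,-50,-2.5],"twist":0.1,"grip":1}]'

```text
t: 25.8
tcp_pos: [0.571, 0.1215, 0.0046]
ee_rot: [-3.124, -0.155, -0.121]
contact_force: [1.1, 0.7, 5.8]
grip_width: 0.0
```

Run:
```python
from h import *
st();im,C=snap('wrist','w13.png')
print(proj(C,[.6,.12,.004]),sides(C,im,range(50,231,20),280,170,(200,210,340,350)))
g=cv2.cvtColor(im,cv2.COLOR_BGR2HSV)[...,2]
for v in range(10,300,40): print(v,[int(x) for x in g[v,::20]])
```

```text
{'t': 25.8, 'tcp_pos': [0.571, 0.121, 0.005], 'ee_rot': [-3.124, -0.155, -0.121], 'contact_force': [1.146, 0.707, 5.847], 'grip_width': 0.0, 'joints': [-0.074, 0.754, -0.302, 2.092, 0.738, 0.319, -2.465]}
[291.3 211.5] {'L': (np.float64(0.182), [0.6222, 0.187]), 'R': (np.float64(0.172), [0.6287, 0.0851])}
10 [204, 203, 184, 162, 117, 120, 118, 109, 115, 107, 102, 89, 105, 135, 167, 194, 204, 211, 214, 213, 212, 212, 209, 207, 208, 207, 208, 203]
50 [205, 215, 218, 210, 208, 216, 140, 137, 136, 136, 132, 130, 128, 130, 128, 126, 122, 122, 119, 105, 116, 115, 114, 116, 104, 101, 89, 101]
90 [215, 215, 209, 219, 216, 212, 225, 136, 137, 134, 129, 128, 129, 126, 124, 121, 119, 119, 118, 79, 216, 218, 207, 202, 206, 210, 205, 200]
130 [119, 114, 149, 185, 210, 217, 216, 133, 135, 129, 128, 124, 124, 123, 120, 119, 120, 119, 118, 81, 216, 211, 213, 216, 208, 210, 207, 213]
170 [204, 210, 216, 224, 218, 215, 210, 131, 129, 129, 125, 121, 119, 119, 117, 118, 121, 118, 119, 110, 207, 212, 207, 218, 216, 207, 211, 211]
210 [202, 215, 207, 215, 216, 211, 221, 219, 126, 125, 122, 121, 121, 117, 117, 117, 116, 121, 117, 116, 217, 207, 216, 225, 212, 211, 212, 210]
250 [214, 214, 216, 217, 211, 211, 212, 223, 122, 121, 116, 118, 117, 115, 116, 116, 113, 118, 116, 115, 211, 217, 216, 211, 122, 114, 117, 120]
290 [214, 214, 219, 208, 216, 220, 224, 212, 118, 118, 114, 115, 116, 32, 23, 87, 65, 67, 65, 67, 120, 122, 118, 123, 114, 122, 118, 118]
```

Call:
send_rows --motion '[{"travel":[0,0,5],"twist":0,"grip":1},{"travel":[0,0,10],"twist":0,"grip":1},{"travel":[17,0,10],"twist":0,"grip":1},{"travel":[34,0,10],"twist":0,"grip":1},{"travel":[34,0,8],"twist":0,"grip":1},{"travel":[34,0,4],"twist":0,"grip":1},{"travel":[34,0,2],"twist":0,"grip":1},{"travel":[34,0,0.5],"twist":0,"grip":1},{"travel":[34,0,0],"twist":0,"grip":1},{"travel":[34,0,0],"twist":0,"grip":1}]'

```text
t: 26.85
tcp_pos: [0.6019, 0.1204, 0.0046]
ee_rot: [-3.127, -0.156, -0.115]
contact_force: [-0.7, -0.2, 3.0]
grip_width: -0.002
```

Call:
send_rows --motion '[{"travel":[-3,0,-1.5],"twist":0,"grip":1},{"travel":[-11,-2,-1.5],"twist":0,"grip":1},{"travel":[-20,-4,-1.5],"twist":0,"grip":1},{"travel":[-29,-5,-1.5],"twist":-0.02,"grip":1},{"travel":[-38,-6,-1.5],"twist":-0.04,"grip":1},{"travel":[-47,-6,-1.5],"twist":-0.06,"grip":1},{"travel":[-56,-6,-1.5],"twist":-0.08,"grip":1},{"travel":[-65,-6,-1.5],"twist":-0.1,"grip":1},{"travel":[-74,-6,-1.5],"twist":-0.1,"grip":1},{"travel":[-80,-6,-1.5],"twist":-0.1,"grip":1}]'

```text
t: 27.85
tcp_pos: [0.5241, 0.1158, 0.0045]
ee_rot: [-3.131, -0.001, -0.124]
contact_force: [2.2, 0.2, 6.0]
grip_width: 0.0
```

Run:
```python
from h import *
st();im,C=snap('wrist','w14.png')
print(proj(C,[.54,.118,.004]),sides(C,im,range(50,231,20),270,170,(170,180,190,200,360)))
```

```text
{'t': 27.85, 'tcp_pos': [0.524, 0.116, 0.005], 'ee_rot': [-3.131, -0.001, -0.124], 'contact_force': [2.182, 0.191, 6.031], 'grip_width': 0.0, 'joints': [-0.174, 0.719, -0.187, 2.201, 0.745, 0.206, -2.609]}
[275.7 240.4] {'L': (np.float64(-0.842), [0.5816, 0.1568]), 'R': (np.float64(0.785), [0.5818, 0.0873])}
```

Run:
```python
from h import *
C=ld('w14');im=cv2.imread('pics/w14.png')
print(sides(C,im,range(130,251,10),270,170,(160,170,180,190,200)))
g=cv2.medianBlur(cv2.cvtColor(im,cv2.COLOR_BGR2HSV)[...,2],3)
P=np.array([onz(C,c,np.where(g[:200,c]>170)[0].max()+.5,.004)[:2] for c in range(200,350,15)]);print('far',-np.polyfit(P[:,1],P[:,0],1)[0].round(3),P.mean(0).round(4),[int(np.where(g[:200,c]>170)[0].max()) for c in range(200,350,15)])
```

```text
{'L': (np.float64(-0.074), [0.5614, 0.173]), 'R': (np.float64(-0.076), [0.5618, 0.0713])}
far -0.079 [0.5969 0.1211] [97, 98, 99, 100, 102, 103, 104, 106, 107, 108]
```

Call:
send_rows --motion '[{"travel":[0,0,5],"twist":0,"grip":1},{"travel":[0,0,10],"twist":0,"grip":1},{"travel":[10,15,10],"twist":0,"grip":1},{"travel":[18,30,10],"twist":0,"grip":1},{"travel":[18,30,8],"twist":0,"grip":1},{"travel":[18,30,4],"twist":0,"grip":1},{"travel":[18,30,2],"twist":0,"grip":1},{"travel":[18,30,0.5],"twist":0,"grip":1},{"travel":[18,30,0],"twist":0,"grip":1},{"travel":[18,30,0],"twist":0,"grip":1}]'

```text
t: 28.9
tcp_pos: [0.54, 0.145, 0.0046]
ee_rot: [-3.133, -0.002, -0.12]
contact_force: [-0.6, -0.4, 4.0]
grip_width: -0.001
```

Call:
send_rows --motion '[{"travel":[-2,0,-1.5],"twist":0,"grip":1},{"travel":[-6,-2,-1.5],"twist":0,"grip":1},{"travel":[-11,-4,-1.5],"twist":0.02,"grip":1},{"travel":[-16,-6,-1.5],"twist":0.04,"grip":1},{"travel":[-22,-8,-1.5],"twist":0.06,"grip":1},{"travel":[-28,-10,-1.5],"twist":0.08,"grip":1},{"travel":[-34,-12,-1.5],"twist":0.1,"grip":1},{"travel":[-40,-12,-1.5],"twist":0.1,"grip":1},{"travel":[-45,-12,-1.5],"twist":0.1,"grip":1},{"travel":[-48,-12,-1.5],"twist":0.1,"grip":1}]'

```text
t: 29.9
tcp_pos: [0.4956, 0.1338, 0.0045]
ee_rot: [-3.123, -0.157, -0.13]
contact_force: [4.1, 0.3, 8.1]
grip_width: 0.002
```

Call:
send_rows --motion '[{"travel":[0,0,20],"twist":0,"grip":1},{"travel":[0,0,60],"twist":0,"grip":1},{"travel":[20,-5,100],"twist":0,"grip":0.5},{"travel":[50,-20,150],"twist":0,"grip":0},{"travel":[70,-50,200],"twist":0,"grip":0},{"travel":[70,-90,240],"twist":0,"grip":0},{"travel":[70,-120,280],"twist":0,"grip":0},{"travel":[70,-140,280],"twist":0,"grip":0},{"travel":[70,-140,280],"twist":0,"grip":0},{"travel":[70,-140,280],"twist":0,"grip":0}]'

```text
t: 30.9
tcp_pos: [0.5652, -0.0081, 0.2844]
ee_rot: [-3.124, -0.151, -0.13]
contact_force: [-0.4, 1.3, -0.3]
grip_width: 0.498
```

Run:
```python
from h import *
st();im,C=snap('wrist','w15.png',1.4)
```

```text
{'t': 30.9, 'tcp_pos': [0.565, -0.008, 0.284], 'ee_rot': [-3.124, -0.151, -0.13], 'contact_force': [-0.399, 1.312, -0.333], 'grip_width': 0.498, 'joints': [0.495, 0.371, -0.719, 1.95, 0.324, 0.847, -1.863]}
```

View pics/w15.png

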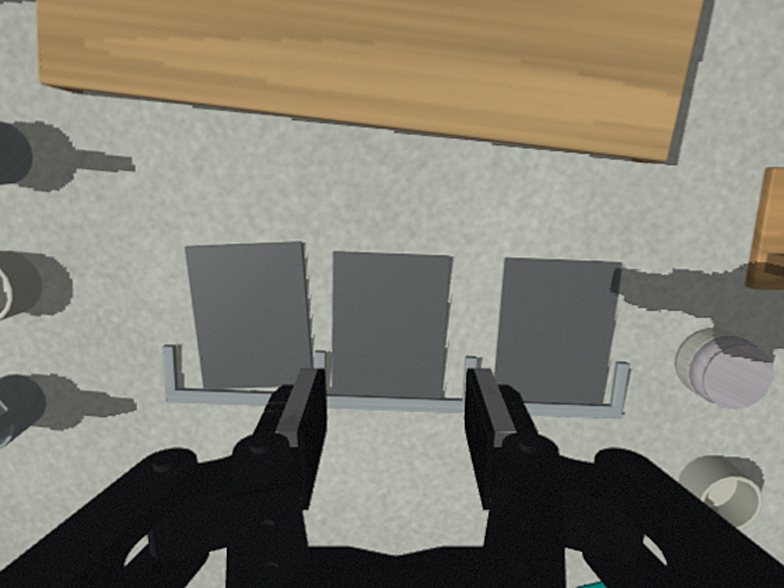

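Boards 1 and 2 are home and square with the stand; board 3 is over-turned counter-clockwise with its right corner off the stop. Measure and pull its right half.

Run:
```python
from h import *
C=ld('w15'); g=lambda u,v,z:onz(C,u/1.4,v/1.4,z)[:2].tolist()
print('b3',[g(*p,.004) for p in[(187,247),(301,242),(311,380),(204,389)]])
print('b2',[g(*p,.004) for p in[(334,252),(452,256),(444,398),(333,394)]])
print('b1',[g(*p,.004) for p in[(504,258),(620,264),(604,404),(496,402)]])
print('stop face',[g(*p,.007) for p in[(178,391),(265,394),(380,399),(450,401),(520,405),(612,409)]])
```

```text
b3 [[0.5538, 0.1697], [0.5676, 0.0735], [0.4442, 0.0575], [0.4257, 0.1534]]
b2 [[0.5619, 0.0452], [0.5684, -0.0548], [0.439, -0.0635], [0.4327, 0.0368]]
b1 [[0.571, -0.0989], [0.5757, -0.1976], [0.4478, -0.2082], [0.4399, -0.1108]]
stop face [[0.4228, 0.1756], [0.4279, 0.0974], [0.4335, -0.0059], [0.438, -0.0688], [0.4405, -0.1319], [0.445, -0.2148]]
```

Call:
send_rows --motion '[{"travel":[-10,20,-40],"twist":0,"grip":1},{"travel":[-20,45,-80],"twist":0,"grip":1},{"travel":[-30,70,-120],"twist":0,"grip":1},{"travel":[-43,95,-160],"twist":0,"grip":1},{"travel":[-43,95,-200],"twist":0,"grip":1},{"travel":[-43,95,-240],"twist":0,"grip":1},{"travel":[-43,95,-265],"twist":0,"grip":1},{"travel":[-43,95,-275],"twist":0,"grip":1},{"travel":[-43,95,-278],"twist":0,"grip":1},{"travel":[-43,95,-279],"twist":0,"grip":1}]'

```text
t: 31.95
tcp_pos: [0.5183, 0.0903, 0.0044]
ee_rot: [-3.124, -0.162, -0.121]
contact_force: [-5.9, 0.1, 16.6]
grip_width: 0.002
```

Call:
send_rows --motion '[{"travel":[0,0,-1],"twist":0,"grip":1},{"travel":[0,0,-2.2],"twist":0,"grip":1},{"travel":[-1,0,-2.5],"twist":0,"grip":1},{"travel":[-4,1,-2.5],"twist":0.0,"grip":1},{"travel":[-7,2,-2.5],"twist":-0.02,"grip":1},{"travel":[-10,3,-2.5],"twist":-0.04,"grip":1},{"travel":[-13,3,-2.5],"twist":-0.06,"grip":1},{"travel":[-17,3,-2.5],"twist":-0.08,"grip":1},{"travel":[-20,3,-2.5],"twist":-0.08,"grip":1},{"travel":[-22,3,-2.5],"twist":-0.08,"grip":1}]'

```text
t: 32.95
tcp_pos: [0.5032, 0.0963, 0.0044]
ee_rot: [-3.126, -0.039, -0.14]
contact_force: [8.9, -1.6, 16.7]
grip_width: 0.001
```

Call:
send_rows --motion '[{"travel":[0,0,20],"twist":0,"grip":1},{"travel":[0,0,60],"twist":0,"grip":1},{"travel":[20,0,100],"twist":0,"grip":0},{"travel":[50,0,150],"twist":0,"grip":-0.5},{"travel":[60,10,200],"twist":0,"grip":-1},{"travel":[60,20,240],"twist":0,"grip":-1},{"travel":[60,20,260],"twist":0,"grip":-1},{"travel":[60,20,260],"twist":0,"grip":-1},{"travel":[60,20,260],"twist":0,"grip":-1},{"travel":[60,20,260],"twist":0,"grip":-1}]'

```text
t: 33.95
tcp_pos: [0.5614, 0.116, 0.2622]
ee_rot: [-3.127, -0.041, -0.134]
contact_force: [-0.7, 0.6, 0.6]
grip_width: 1.001
```

Run:
```python
from h import *
st();im,C=snap('wrist','w16.png');snap('scene','s2.png');snap('side','d2.png')
g=cv2.medianBlur(cv2.cvtColor(im,cv2.COLOR_BGR2HSV)[...,2],3)
def edges(c,thr=140):
    u,v=proj(C,list(c)+[.004]).astype(int); out={}
    L=[onz(C,np.where(g[r,:u]>thr)[0].max()+.5,r,.004)[:2] for r in range(v-30,v+20,5)]
    R=[onz(C,u+np.where(g[r,u:]>thr)[0].min()-.5,r,.004)[:2] for r in range(v-30,v+20,5)]
    F=[onz(C,q,np.where(g[:v,q]>thr)[0].max()+.5,.004)[:2] for q in range(u-28,u+29,4)]
    for k,P in(('L',L),('R',R),('F',F)):
        P=np.array(P);i,j=(1,0) if k=='F' else (0,1); s=np.polyfit(P[:,i],P[:,j],1)[0]; out[k]=(round(float(-s if k=='F' else s),3),P.mean(0).round(4).tolist())
    return out
for c in((.51,.11),(.505,-.01),(.51,-.155)):
    try: print(edges(c))
    except Exception as e: print(e)
```

```text
{'t': 33.95, 'tcp_pos': [0.561, 0.116, 0.262], 'ee_rot': [-3.127, -0.041, -0.134], 'contact_force': [-0.652, 0.599, 0.588], 'grip_width': 1.001, 'joints': [0.251, 0.408, -0.712, 1.961, 0.395, 0.818, -2.218]}
{'L': (0.063, [0.5172, 0.1699]), 'R': (0.069, [0.5203, 0.0676]), 'F': (0.064, [0.5599, 0.1126])}
zero-size array to reduction operation minimum which has no identity
zero-size array to reduction operation minimum which has no identity
```

Board 3 now reads yaw 0.065, home: board centres ≈ (.495,.118), (.500,-.009), (.509,-.154). Now the dishes: rotate the tool 90° so the camera clears the scoops, and look at dish 2.

Call:
send_rows --motion '[{"travel":[-5,15,-5],"twist":0.14,"grip":-1},{"travel":[-10,30,-15],"twist":0.28,"grip":-1},{"travel":[-15,45,-25],"twist":0.42,"grip":-1},{"travel":[-20,60,-35],"twist":0.56,"grip":-1},{"travel":[-25,75,-45],"twist":0.7,"grip":-1},{"travel":[-30,90,-55],"twist":0.84,"grip":-1},{"travel":[-35,105,-60],"twist":0.98,"grip":-1},{"travel":[-40,120,-60],"twist":1.12,"grip":-1},{"travel":[-45,135,-60],"twist":1.26,"grip":-1},{"travel":[-48,145,-60],"twist":1.4,"grip":-1}]'

```text
t: 35.1
tcp_pos: [0.5132, 0.2618, 0.2018]
ee_rot: [-2.319, -2.018, -0.088]
contact_force: [-0.2, -0.4, -0.2]
grip_width: 0.996
```

Call:
send_rows --motion '[{"travel":[0,0,0],"twist":0.14,"grip":-1},{"travel":[0,0,0],"twist":0.15,"grip":-1},{"travel":[0,0,0],"twist":0.15,"grip":-1},{"travel":[0,0,0],"twist":0.15,"grip":-1},{"travel":[0,0,0],"twist":0.15,"grip":-1},{"travel":[0,0,0],"twist":0.15,"grip":-1},{"travel":[0,0,0],"twist":0.15,"grip":-1},{"travel":[0,0,0],"twist":0.15,"grip":-1},{"travel":[0,0,0],"twist":0.15,"grip":-1},{"travel":[0,0,0],"twist":0.15,"grip":-1}]'

```text
t: 36.1
tcp_pos: [0.5132, 0.2619, 0.2018]
ee_rot: [-2.159, -2.183, -0.08]
contact_force: [0.5, -0.3, 0.5]
grip_width: 1.004
```

```bash
cat >> h.py <<'E'
def dishes(C,im,z=.036,d=.056):
    """circles of about the dish's size at rim height"""
    g=cv2.medianBlur(cv2.cvtColor(im,cv2.COLOR_BGR2GRAY),3)
    q=onz(C,280,150,z); a,b=proj(C,q),proj(C,q+[0,d/2,0]); r=np.hypot(*(a-b))
    c=cv2.HoughCircles(g,cv2.HOUGH_GRADIENT,1,40,param1=80,param2=22,minRadius=int(r*.85),maxRadius=int(r*1.2))
    for x in ([] if c is None else c[0][:7]): print('circ',x.round(0).tolist(),onz(C,x[0],x[1],z)[:2], im[int(x[1])%420,int(x[0])%560].tolist())
E
python3 - <<'E'
from h import *
st();im,C=snap('wrist','w17.png'); dishes(C,im)
print(proj(C,[.513,.323,.036]),proj(C,[.52,.441,.036]))
E
```

```text
{'t': 36.1, 'tcp_pos': [0.513, 0.262, 0.202], 'ee_rot': [-2.159, -2.183, -0.08], 'contact_force': [0.528, -0.262, 0.489], 'grip_width': 1.004, 'joints': [0.238, 0.671, -1.099, 1.963, 0.679, 0.9, -1.18]}
circ [282.0, 130.0, 29.0] [0.509  0.3247] [155, 167, 168]
circ [418.0, 134.0, 33.0] [0.623  0.3221] [77, 77, 72]
circ [146.0, 130.0, 33.0] [0.3926 0.3232] [79, 78, 76]
[287.2 131.6] [298.7 -23.8]
```

Call:
send_rows --force 30 --motion '[{"travel":[-2,30,-10],"twist":0,"grip":-1},{"travel":[-4,63,-40],"twist":0,"grip":-1},{"travel":[-4,63,-80],"twist":0,"grip":-1},{"travel":[-4,63,-115],"twist":0,"grip":-1},{"travel":[-4,63,-145],"twist":0,"grip":-1},{"travel":[-4,63,-170],"twist":0,"grip":-1},{"travel":[-4,63,-185],"twist":0,"grip":-1},{"travel":[-4,63,-194],"twist":0,"grip":-1},{"travel":[-4,63,-196],"twist":0,"grip":-1},{"travel":[-4,63,-196],"twist":0,"grip":-1}]'

```text
t: 37.15
tcp_pos: [0.5095, 0.3254, 0.0064]
ee_rot: [-2.159, -2.183, -0.082]
contact_force: [-0.1, 0.2, 0.3]
grip_width: 0.997
```

Call:
send_rows --force 30 --motion '[{"travel":[0,0,0],"twist":0,"grip":-0.6},{"travel":[0,0,0],"twist":0,"grip":-0.3},{"travel":[0,0,0],"twist":0,"grip":0},{"travel":[0,0,0],"twist":0,"grip":0},{"travel":[0,0,0],"twist":0,"grip":0},{"travel":[0,0,10],"twist":0,"grip":0},{"travel":[0,0,30],"twist":0,"grip":0},{"travel":[0,0,50],"twist":0,"grip":0},{"travel":[0,0,60],"twist":0,"grip":0},{"travel":[0,0,60],"twist":0,"grip":0}]'

```text
t: 38.15
tcp_pos: [0.5103, 0.326, 0.0681]
ee_rot: [-2.159, -2.183, -0.086]
contact_force: [-0.1, 0.3, -0.8]
grip_width: 0.656
```

Run:
```python
from h import *
st()
```

```text
{'t': 38.15, 'tcp_pos': [0.51, 0.326, 0.068], 'ee_rot': [-2.159, -2.183, -0.086], 'contact_force': [-0.07, 0.308, -0.774], 'grip_width': 0.656, 'joints': [-0.009, 0.834, -0.89, 1.986, 0.902, 0.712, -1.422]}
```

Call:
send_rows --motion '[{"travel":[-2,-25,0],"twist":0,"grip":0},{"travel":[-4,-55,0],"twist":0,"grip":0},{"travel":[-6,-85,0],"twist":0,"grip":0},{"travel":[-8,-115,0],"twist":0,"grip":0},{"travel":[-10,-145,0],"twist":0,"grip":0},{"travel":[-13,-175,0],"twist":0,"grip":0},{"travel":[-15,-198,0],"twist":0,"grip":0},{"travel":[-15,-208,0],"twist":0,"grip":0},{"travel":[-15,-208,-15],"twist":0,"grip":0},{"travel":[-15,-208,-30],"twist":0,"grip":0}]'

```text
t: 39.15
tcp_pos: [0.4958, 0.1183, 0.0378]
ee_rot: [-2.16, -2.182, -0.089]
contact_force: [0.3, -0.5, -1.1]
grip_width: 0.652
```

Call:
send_rows --motion '[{"travel":[0,0,-10],"twist":0,"grip":0},{"travel":[0,0,-18],"twist":0,"grip":0},{"travel":[0,0,-23],"twist":0,"grip":0},{"travel":[0,0,-26],"twist":0,"grip":0},{"travel":[0,0,-26.5],"twist":0,"grip":0},{"travel":[0,0,-27],"twist":0,"grip":0},{"travel":[0,0,-27],"twist":0,"grip":0},{"travel":[0,0,-27],"twist":0,"grip":0},{"travel":[0,0,-27],"twist":0,"grip":0},{"travel":[0,0,-27],"twist":0,"grip":0}]'

```text
t: 40.15
tcp_pos: [0.4958, 0.1187, 0.0118]
ee_rot: [-2.16, -2.183, -0.09]
contact_force: [-1.0, -1.9, 6.8]
grip_width: 0.654
```

Call:
send_rows --motion '[{"travel":[0,0,0],"twist":0,"grip":-0.5},{"travel":[0,0,0],"twist":0,"grip":-0.75},{"travel":[0,0,0],"twist":0,"grip":-0.75},{"travel":[0,0,20],"twist":0,"grip":-0.75},{"travel":[0,0,50],"twist":0,"grip":-1},{"travel":[0,0,95],"twist":0,"grip":-1},{"travel":[4,30,135],"twist":0,"grip":-1},{"travel":[8,75,165],"twist":0,"grip":-1},{"travel":[12,120,190],"twist":0,"grip":-1},{"travel":[16,165,190],"twist":0,"grip":-1}]'

```text
t: 41.15
tcp_pos: [0.5136, 0.285, 0.205]
ee_rot: [-2.163, -2.182, -0.097]
contact_force: [1.9, 0.5, -0.2]
grip_width: 1.001
```

Call:
send_rows --motion '[{"travel":[4,30,0],"twist":0,"grip":-1},{"travel":[8,60,0],"twist":0,"grip":-1},{"travel":[8,90,0],"twist":0,"grip":-1},{"travel":[8,95,0],"twist":0,"grip":-1},{"travel":[8,95,0],"twist":0,"grip":-1},{"travel":[8,95,0],"twist":0,"grip":-1},{"travel":[8,95,0],"twist":0,"grip":-1},{"travel":[8,95,0],"twist":0,"grip":-1},{"travel":[8,95,0],"twist":0,"grip":-1},{"travel":[8,95,0],"twist":0,"grip":-1}]'

```text
t: 42.15
tcp_pos: [0.5218, 0.3795, 0.205]
ee_rot: [-2.164, -2.182, -0.097]
contact_force: [-0.2, -0.0, 0.3]
grip_width: 1.0
```

Run:
```python
from h import *
st();im,C=snap('wrist','w18.png'); dishes(C,im)
print(proj(C,[.52,.441,.036]))
```

```text
{'t': 42.15, 'tcp_pos': [0.522, 0.379, 0.205], 'ee_rot': [-2.164, -2.182, -0.097], 'contact_force': [-0.175, -0.038, 0.337], 'grip_width': 1.0, 'joints': [0.001, 0.714, -1.03, 1.826, 0.683, 0.939, -1.294]}
circ [278.0, 134.0, 33.0] [0.5154 0.4399] [141, 153, 154]
circ [390.0, 268.0, 30.0] [0.6209 0.3194] [129, 130, 121]
[282.9 132.3]
```

Call:
send_rows --motion '[{"travel":[-3,30,-10],"twist":0,"grip":-1},{"travel":[-6,61,-40],"twist":0,"grip":-1},{"travel":[-6,61,-80],"twist":0,"grip":-1},{"travel":[-6,61,-115],"twist":0,"grip":-1},{"travel":[-6,61,-145],"twist":0,"grip":-1},{"travel":[-6,61,-170],"twist":0,"grip":-1},{"travel":[-6,61,-187],"twist":0,"grip":-1},{"travel":[-6,61,-197],"twist":0,"grip":-1},{"travel":[-6,61,-199],"twist":0,"grip":-1},{"travel":[-6,61,-199],"twist":0,"grip":-1}]'

```text
t: 43.2
tcp_pos: [0.5161, 0.4412, 0.0067]
ee_rot: [-2.164, -2.181, -0.099]
contact_force: [-0.1, 0.1, 0.5]
grip_width: 0.999
```

Call:
send_rows --force 30 --motion '[{"travel":[0,0,0],"twist":0,"grip":-0.6},{"travel":[0,0,0],"twist":0,"grip":-0.3},{"travel":[0,0,0],"twist":0,"grip":0},{"travel":[0,0,0],"twist":0,"grip":0},{"travel":[0,0,0],"twist":0,"grip":0},{"travel":[0,0,10],"twist":0,"grip":0},{"travel":[0,0,30],"twist":0,"grip":0},{"travel":[0,0,60],"twist":0,"grip":0},{"travel":[0,0,90],"twist":0,"grip":0},{"travel":[0,0,100],"twist":0,"grip":0}]'

```text
t: 44.2
tcp_pos: [0.517, 0.4435, 0.1114]
ee_rot: [-2.163, -2.181, -0.109]
contact_force: [0.7, 0.8, -0.8]
grip_width: 0.658
```

Call:
send_rows --motion '[{"travel":[-2,-25,0],"twist":0,"grip":0},{"travel":[-4,-65,0],"twist":0,"grip":0},{"travel":[-6,-105,0],"twist":0,"grip":0},{"travel":[-8,-145,0],"twist":0,"grip":0},{"travel":[-9,-185,0],"twist":0,"grip":0},{"travel":[-10,-225,0],"twist":0,"grip":0},{"travel":[-11,-265,0],"twist":0,"grip":0},{"travel":[-12,-305,0],"twist":0,"grip":0},{"travel":[-13,-345,0],"twist":0,"grip":0},{"travel":[-14,-380,0],"twist":0,"grip":0}]'

```text
t: 45.2
tcp_pos: [0.5024, 0.0609, 0.1113]
ee_rot: [-2.164, -2.181, -0.107]
contact_force: [0.7, -0.4, -2.2]
grip_width: 0.652
```

Call:
send_rows --motion '[{"travel":[-1,-25,0],"twist":0,"grip":0},{"travel":[-2,-50,0],"twist":0,"grip":0},{"travel":[-3,-68,0],"twist":0,"grip":0},{"travel":[-3,-71,0],"twist":0,"grip":0},{"travel":[-3,-71,-20],"twist":0,"grip":0},{"travel":[-3,-71,-45],"twist":0,"grip":0},{"travel":[-3,-71,-65],"twist":0,"grip":0},{"travel":[-3,-71,-80],"twist":0,"grip":0},{"travel":[-3,-71,-85],"twist":0,"grip":0},{"travel":[-3,-71,-85],"twist":0,"grip":0}]'

```text
t: 46.2
tcp_pos: [0.4993, -0.009, 0.0261]
ee_rot: [-2.162, -2.181, -0.107]
contact_force: [-0.2, -0.7, -1.3]
grip_width: 0.66
```

Call:
send_rows --motion '[{"travel":[0,0,-6],"twist":0,"grip":0},{"travel":[0,0,-11],"twist":0,"grip":0},{"travel":[0,0,-14],"twist":0,"grip":0},{"travel":[0,0,-15],"twist":0,"grip":0},{"travel":[0,0,-15],"twist":0,"grip":0},{"travel":[0,0,-15],"twist":0,"grip":-0.5},{"travel":[0,0,-15],"twist":0,"grip":-0.75},{"travel":[0,0,-14],"twist":0,"grip":-0.75},{"travel":[0,0,10],"twist":0,"grip":-0.75},{"travel":[0,0,50],"twist":0,"grip":-1}]'

```text
t: 47.2
tcp_pos: [0.4976, -0.0092, 0.075]
ee_rot: [-2.159, -2.179, -0.101]
contact_force: [1.2, -0.7, -0.3]
grip_width: 0.996
```

Call:
send_rows --motion '[{"travel":[0,0,40],"twist":0,"grip":-1},{"travel":[-5,-30,80],"twist":0,"grip":-1},{"travel":[-15,-70,120],"twist":0,"grip":-1},{"travel":[-25,-110,130],"twist":0,"grip":-1},{"travel":[-35,-150,130],"twist":0,"grip":-1},{"travel":[-45,-190,130],"twist":0,"grip":-1},{"travel":[-55,-230,130],"twist":0,"grip":-1},{"travel":[-70,-270,130],"twist":0,"grip":-1},{"travel":[-85,-310,130],"twist":0,"grip":-1},{"travel":[-100,-350,130],"twist":0,"grip":-1}]'

```text
t: 48.2
tcp_pos: [0.3965, -0.3609, 0.2049]
ee_rot: [-2.159, -2.178, -0.101]
contact_force: [1.5, -1.1, 0.5]
grip_width: 0.999
```

Call:
send_rows --motion '[{"travel":[-8,-18,0],"twist":0,"grip":-1},{"travel":[-13,-25,0],"twist":0,"grip":-1},{"travel":[-13,-25,0],"twist":0,"grip":-1},{"travel":[-13,-25,0],"twist":0,"grip":-1},{"travel":[-13,-25,0],"twist":0,"grip":-1},{"travel":[-13,-25,0],"twist":0,"grip":-1},{"travel":[-13,-25,0],"twist":0,"grip":-1},{"travel":[-13,-25,0],"twist":0,"grip":-1},{"travel":[-13,-25,0],"twist":0,"grip":-1},{"travel":[-13,-25,0],"twist":0,"grip":-1}]'

```text
t: 49.2
tcp_pos: [0.3835, -0.3858, 0.2049]
ee_rot: [-2.159, -2.179, -0.101]
contact_force: [1.0, -0.1, -0.5]
grip_width: 1.003
```

Run:
```python
from h import *
st();im,C=snap('wrist','w19.png',1.4); dishes(C,cv2.imread('pics/raw_w19.png'))
print(proj(C,[.386,-.322,.036]))
```

```text
{'t': 49.2, 'tcp_pos': [0.384, -0.386, 0.205], 'ee_rot': [-2.159, -2.179, -0.101], 'contact_force': [0.961, -0.149, -0.469], 'grip_width': 1.003, 'joints': [1.53, 0.712, -1.184, 1.962, 0.671, 1.034, 0.043]}
circ [280.0, 128.0, 33.0] [ 0.3792 -0.3193] [138, 151, 152]
circ [428.0, 96.0, 33.0] [ 0.5021 -0.2918] [136, 131, 136]
[288.4 130.8]
```

Call:
send_rows --motion '[{"travel":[-2,30,-10],"twist":0,"grip":-1},{"travel":[-4,66,-40],"twist":0,"grip":-1},{"travel":[-4,66,-80],"twist":0,"grip":-1},{"travel":[-4,66,-115],"twist":0,"grip":-1},{"travel":[-4,66,-145],"twist":0,"grip":-1},{"travel":[-4,66,-170],"twist":0,"grip":-1},{"travel":[-4,66,-187],"twist":0,"grip":-1},{"travel":[-4,66,-197],"twist":0,"grip":-1},{"travel":[-4,66,-199],"twist":0,"grip":-1},{"travel":[-4,66,-199],"twist":0,"grip":-1}]'

```text
t: 50.25
tcp_pos: [0.3799, -0.3199, 0.0061]
ee_rot: [-2.16, -2.179, -0.102]
contact_force: [-1.0, -0.6, 0.4]
grip_width: 1.0
```

Call:
send_rows --force 30 --motion '[{"travel":[0,0,0],"twist":0,"grip":-0.6},{"travel":[0,0,0],"twist":0,"grip":-0.3},{"travel":[0,0,0],"twist":0,"grip":0},{"travel":[0,0,0],"twist":0,"grip":0},{"travel":[0,0,0],"twist":0,"grip":0},{"travel":[0,0,10],"twist":0,"grip":0},{"travel":[0,0,30],"twist":0,"grip":0},{"travel":[0,0,60],"twist":0,"grip":0},{"travel":[0,0,90],"twist":0,"grip":0},{"travel":[0,0,100],"twist":0,"grip":0}]'

```text
t: 51.25
tcp_pos: [0.3812, -0.3204, 0.109]
ee_rot: [-2.163, -2.182, -0.103]
contact_force: [0.4, -1.3, -1.1]
grip_width: 0.647
```

Call:
send_rows --motion '[{"travel":[20,15,0],"twist":0,"grip":0},{"travel":[45,40,0],"twist":0,"grip":0},{"travel":[70,70,0],"twist":0,"grip":0},{"travel":[90,100,0],"twist":0,"grip":0},{"travel":[110,130,0],"twist":0,"grip":0},{"travel":[123,155,0],"twist":0,"grip":0},{"travel":[128,166,0],"twist":0,"grip":0},{"travel":[128,166,-20],"twist":0,"grip":0},{"travel":[128,166,-50],"twist":0,"grip":0},{"travel":[128,166,-75],"twist":0,"grip":0}]'

```text
t: 52.25
tcp_pos: [0.5079, -0.1558, 0.0325]
ee_rot: [-2.164, -2.18, -0.1]
contact_force: [-0.1, 0.1, -1.1]
grip_width: 0.647
```

Call:
send_rows --motion '[{"travel":[0,0,-10],"twist":0,"grip":0},{"travel":[0,0,-16],"twist":0,"grip":0},{"travel":[0,0,-20],"twist":0,"grip":0},{"travel":[0,0,-22],"twist":0,"grip":0},{"travel":[0,0,-23],"twist":0,"grip":0},{"travel":[0,0,-23],"twist":0,"grip":0},{"travel":[0,0,-23],"twist":0,"grip":0},{"travel":[0,0,-23],"twist":0,"grip":0},{"travel":[0,0,-23],"twist":0,"grip":0},{"travel":[0,0,-23],"twist":0,"grip":0}]'

```text
t: 53.25
tcp_pos: [0.5082, -0.1561, 0.0113]
ee_rot: [-2.165, -2.182, -0.099]
contact_force: [-3.0, -0.7, 8.4]
grip_width: 0.651
```

Call:
send_rows --motion '[{"travel":[0,0,0],"twist":0,"grip":-0.5},{"travel":[0,0,0],"twist":0,"grip":-0.75},{"travel":[0,0,0],"twist":0,"grip":-0.75},{"travel":[0,0,20],"twist":0,"grip":-0.75},{"travel":[0,0,60],"twist":0,"grip":-0.75},{"travel":[0,0,110],"twist":0,"grip":-0.5},{"travel":[0,0,160],"twist":0,"grip":0},{"travel":[0,0,210],"twist":0,"grip":0},{"travel":[5,20,260],"twist":0,"grip":0},{"travel":[10,40,310],"twist":0,"grip":0}]'

```text
t: 54.25
tcp_pos: [0.5172, -0.1191, 0.3153]
ee_rot: [-2.166, -2.18, -0.099]
contact_force: [1.4, -1.0, -0.3]
grip_width: 0.501
```

Call:
send_rows --motion '[{"travel":[0,5,40],"twist":0,"grip":0},{"travel":[0,10,80],"twist":0,"grip":0},{"travel":[0,10,90],"twist":0,"grip":0},{"travel":[0,10,90],"twist":0,"grip":0},{"travel":[0,10,90],"twist":0,"grip":0},{"travel":[0,10,90],"twist":0,"grip":0},{"travel":[0,10,90],"twist":0,"grip":0},{"travel":[0,10,90],"twist":0,"grip":0},{"travel":[0,10,90],"twist":0,"grip":0},{"travel":[0,10,90],"twist":0,"grip":0}]'

```text
t: 55.25
tcp_pos: [0.5171, -0.1091, 0.4051]
ee_rot: [-2.166, -2.18, -0.099]
contact_force: [-0.8, -0.8, 0.2]
grip_width: 0.499
```

Run:
```python
from h import *
st();im,C=snap('wrist','w20.png',1.4); dishes(C,cv2.imread('pics/raw_w20.png'),z=.04)
```

```text
{'t': 55.25, 'tcp_pos': [0.517, -0.109, 0.405], 'ee_rot': [-2.166, -2.18, -0.099], 'contact_force': [-0.841, -0.834, 0.186], 'grip_width': 0.499, 'joints': [1.098, 0.387, -1.23, 1.791, 0.289, 1.221, -0.2]}
circ [270.0, 106.0, 20.0] [ 0.4982 -0.0124] [158, 169, 170]
circ [276.0, 208.0, 19.0] [ 0.507  -0.1557] [158, 171, 173]
circ [272.0, 294.0, 20.0] [ 0.5001 -0.2879] [150, 145, 149]
circ [268.0, 2.0, 22.0] [0.4942 0.1165] [89, 97, 96]
```

View pics/w20.png

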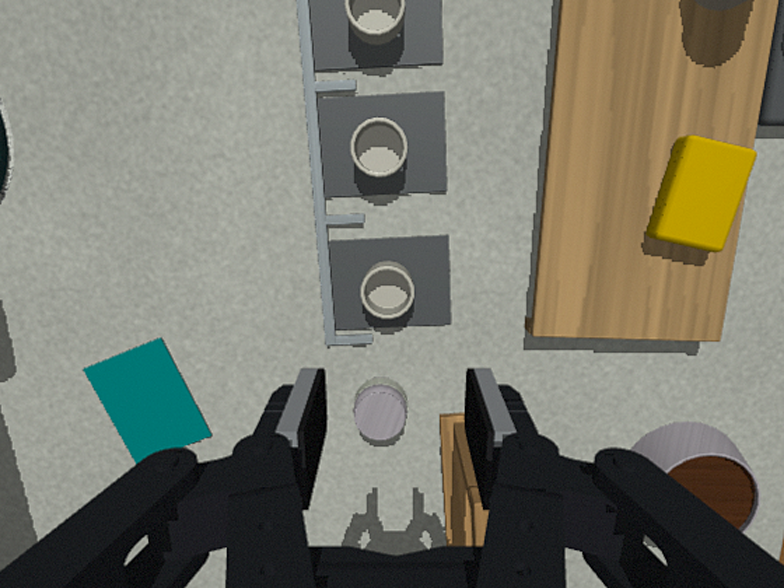

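All three boards are home against the stop with dishes in their middles (pixels (375,12),(379,147),(388,290)); tin untouched. No spare dish. Now the measures: two close looks joined in one picture.

Call:
send_rows --motion '[{"travel":[10,40,-15],"twist":0,"grip":-0.5},{"travel":[20,80,-30],"twist":0,"grip":-0.5},{"travel":[30,120,-45],"twist":0,"grip":-0.5},{"travel":[40,160,-60],"twist":0,"grip":-0.5},{"travel":[50,200,-75],"twist":0,"grip":-0.5},{"travel":[60,240,-90],"twist":0,"grip":-0.5},{"travel":[75,280,-110],"twist":0,"grip":-0.5},{"travel":[90,315,-130],"twist":0,"grip":-0.5},{"travel":[103,349,-150],"twist":0,"grip":-0.5},{"travel":[103,349,-150],"twist":0,"grip":-0.5}]'

```text
t: 56.3
tcp_pos: [0.6187, 0.2456, 0.2529]
ee_rot: [-2.155, -2.183, -0.099]
contact_force: [-0.8, -0.2, -0.2]
grip_width: 0.749
```

Run:
```python
from h import *
st();snap('wrist','w21.png')
```

```text
{'t': 56.3, 'tcp_pos': [0.619, 0.246, 0.253], 'ee_rot': [-2.155, -2.183, -0.099], 'contact_force': [-0.826, -0.193, -0.237], 'grip_width': 0.749, 'joints': [0.219, 0.662, -0.975, 1.724, 0.538, 1.017, -0.905]}
```

Call:
send_rows --motion '[{"travel":[-30,0,0],"twist":0,"grip":-0.5},{"travel":[-65,0,0],"twist":0,"grip":-0.5},{"travel":[-100,0,0],"twist":0,"grip":-0.5},{"travel":[-135,0,0],"twist":0,"grip":-0.5},{"travel":[-170,0,0],"twist":0,"grip":-0.5},{"travel":[-200,0,0],"twist":0,"grip":-0.5},{"travel":[-210,0,0],"twist":0,"grip":-0.5},{"travel":[-210,0,0],"twist":0,"grip":-0.5},{"travel":[-210,0,0],"twist":0,"grip":-0.5},{"travel":[-210,0,0],"twist":0,"grip":-0.5}]'

```text
t: 57.35
tcp_pos: [0.4111, 0.2427, 0.2542]
ee_rot: [-2.162, -2.18, -0.1]
contact_force: [0.2, 0.4, -0.1]
grip_width: 0.75
```

Run:
```python
from h import *
st();im2,C2=snap('wrist','w22.png'); C1=ld('w21'); im1=cv2.imread('pics/w21.png')
o=[]
for im,C,p in((im1,C1,[.62,.32,.1]),(im2,C2,[.405,.325,.1])):
    u,v=proj(C,p).astype(int); u0,v0=max(u-65,0),max(v-65,0); print('origin',u0,v0)
    o.append(cv2.resize(im[v0:v0+130,u0:u0+130],(390,390),interpolation=cv2.INTER_CUBIC))
cv2.imwrite('pics/c5.png',np.hstack(o))
```

```text
{'t': 57.35, 'tcp_pos': [0.411, 0.243, 0.254], 'ee_rot': [-2.162, -2.18, -0.1], 'contact_force': [0.246, 0.365, -0.126], 'grip_width': 0.75, 'joints': [0.288, 0.416, -1.107, 2.125, 0.422, 0.8, -1.056]}
origin 222 52
origin 213 41
```

View pics/c5.png

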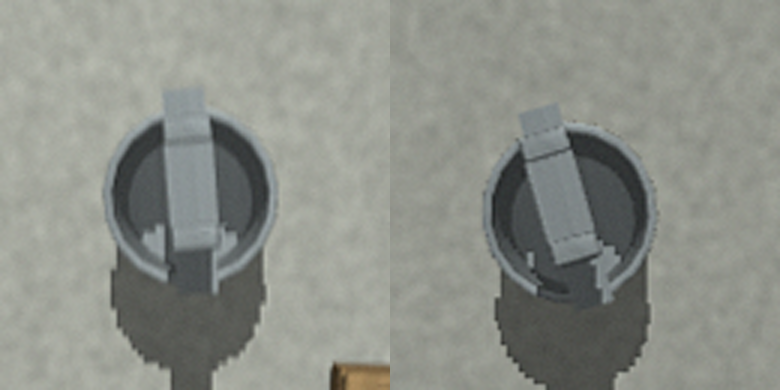

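Both eye plates are seen from above: left (scoop1) centred at (191,191) nearly along y, right (scoop2) centred at (563,203), turned about 0.25 rad.

Run:
```python
from h import *
for f,o,P in(('w21',(222,52,0),[(191,191),(168,165),(172,235),(210,165),(214,235)]),('w22',(213,41,390),[(563,203),(527,158),(557,262),(567,147),(600,243)])):
    C=ld(f); W=[onz(C,o[0]+(u-o[2])/3,o[1]+v/3,.123)[:2] for u,v in P]; a=[np.arctan2(*(W[i]-W[i+1])[::-1])-np.pi/2 for i in(1,3)]
    print(f,'centre',W[0],'yaw',np.round(a,3))
```

```text
w21 centre [0.6181 0.32  ] yaw [0.071 0.077]
w22 centre [0.3999 0.322 ] yaw [0.289 0.352]
```

Call:
send_rows --motion '[{"travel":[0,8,0],"twist":-0.14,"grip":-0.3},{"travel":[0,16,0],"twist":-0.28,"grip":-0.3},{"travel":[0,24,0],"twist":-0.42,"grip":-0.3},{"travel":[-2,32,0],"twist":-0.56,"grip":-0.3},{"travel":[-4,40,0],"twist":-0.7,"grip":-0.3},{"travel":[-6,48,0],"twist":-0.84,"grip":-0.3},{"travel":[-8,56,0],"twist":-0.98,"grip":-0.3},{"travel":[-9,64,0],"twist":-1.12,"grip":-0.3},{"travel":[-10,72,0],"twist":-1.26,"grip":-0.3},{"travel":[-10,79,0],"twist":-1.3,"grip":-0.3}]'

```text
t: 58.4
tcp_pos: [0.4013, 0.3231, 0.254]
ee_rot: [-3.091, -0.43, -0.147]
contact_force: [0.4, -0.2, 0.3]
grip_width: 0.65
```

Run:
```python
from h import *
st()
```

```text
{'t': 58.4, 'tcp_pos': [0.401, 0.323, 0.254], 'ee_rot': [-3.091, -0.43, -0.147], 'contact_force': [0.415, -0.213, 0.281], 'grip_width': 0.65, 'joints': [-0.255, 0.325, -0.666, 2.09, 0.373, 0.745, -2.452]}
```

Call:
send_rows --motion '[{"travel":[0,-1,-30],"twist":0,"grip":-0.3},{"travel":[0,-1,-60],"twist":0,"grip":-0.3},{"travel":[0,-1,-90],"twist":0,"grip":-0.3},{"travel":[0,-1,-115],"twist":0,"grip":-0.3},{"travel":[0,-1,-135],"twist":0,"grip":-0.3},{"travel":[0,-1,-150],"twist":0,"grip":-0.3},{"travel":[0,-1,-160],"twist":0,"grip":-0.3},{"travel":[0,-1,-165],"twist":0,"grip":-0.3},{"travel":[0,-1,-166],"twist":0,"grip":-0.3},{"travel":[0,-1,-166],"twist":0,"grip":-0.3}]'

```text
t: 59.4
tcp_pos: [0.4018, 0.3225, 0.0883]
ee_rot: [-3.09, -0.43, -0.148]
contact_force: [-0.0, -0.8, -0.1]
grip_width: 0.652
```

Call:
send_rows --force 60 --motion '[{"travel":[0,0,0],"twist":0,"grip":0},{"travel":[0,0,0],"twist":0,"grip":0.2},{"travel":[0,0,0],"twist":0,"grip":0.4},{"travel":[0,0,0],"twist":0,"grip":0.6},{"travel":[0,0,0],"twist":0,"grip":0.6},{"travel":[0,0,0],"twist":0,"grip":0.6},{"travel":[0,0,0],"twist":0,"grip":0.6},{"travel":[0,0,10],"twist":0,"grip":0.6},{"travel":[0,0,30],"twist":0,"grip":0.6},{"travel":[0,0,50],"twist":0,"grip":0.6}]'

```text
t: 60.4
tcp_pos: [0.4011, 0.3217, 0.1387]
ee_rot: [-3.092, -0.43, -0.146]
contact_force: [0.6, 0.8, -1.1]
grip_width: 0.366
```

Run:
```python
from h import *
st()
```

```text
{'t': 60.4, 'tcp_pos': [0.401, 0.322, 0.139], 'ee_rot': [-3.092, -0.43, -0.146], 'contact_force': [0.608, 0.843, -1.112], 'grip_width': 0.366, 'joints': [-0.397, 0.488, -0.516, 2.196, 0.609, 0.508, -2.681]}
```

Scoop 2 is held (31 mm). Before hanging, I get the pegs' height by intersecting w2 peg points with the side image taken earlier (d2), numerically.

Run:
```python
from h import *
C2,D=ld('w2'),ld('d2'); im=cv2.cvtColor(cv2.imread('pics/raw_d2.png') if False else cv2.imread('pics/d2.png'),cv2.COLOR_BGR2GRAY)
w=cv2.imread('pics/raw_w2.png')
for nm,r,t in(('p1',(383.5,157),(389,254)),('p2',(510.5,150),(513,246))):
    for f in(.2,.5,.8,.97):
        u,v=[(r[i]+f*(t[i]-r[i]))/1.4 for i in(0,1)]
        zs=np.arange(.13,.23,.004); q=np.array([proj(D,onz(C2,u,v,z)) for z in zs])
        val=[int(cv2.getRectSubPix(im,(1,1),tuple(map(float,x)))[0,0]) for x in q]
        print(nm,f,q[0],q[-1],val)
```

```text
p1 0.2 [383.6 251.5] [392.2 227.8] [110, 109, 116, 131, 142, 141, 146, 148, 139, 112, 57, 87, 116, 126, 63, 51, 91, 114, 106, 107, 130, 148, 148, 152, 146]
p1 0.5 [377.8 255.9] [387.4 231.2] [121, 126, 125, 126, 137, 145, 151, 150, 147, 135, 119, 86, 76, 108, 132, 147, 124, 62, 53, 52, 49, 74, 108, 110, 105]
p1 0.8 [371.7 260.4] [382.4 234.8] [57, 57, 56, 56, 57, 56, 57, 57, 57, 57, 54, 53, 58, 76, 104, 110, 88, 58, 64, 61, 93, 77, 51, 55, 54]
p1 0.97 [368.  263.1] [379.5 236.9] [50, 48, 45, 48, 51, 52, 54, 55, 55, 57, 57, 56, 55, 72, 96, 115, 102, 58, 55, 59, 60, 60, 58, 60, 60]
p2 0.2 [414.5 275. ] [417.8 246.2] [114, 117, 119, 132, 141, 141, 140, 138, 140, 130, 79, 96, 116, 79, 49, 52, 86, 118, 114, 110, 129, 146, 146, 144, 142]
p2 0.5 [409.1 279.9] [413.4 250. ] [114, 119, 119, 118, 116, 117, 116, 116, 118, 126, 117, 71, 91, 121, 137, 146, 114, 47, 53, 56, 50, 66, 110, 114, 109]
p2 0.8 [403.4 285. ] [408.8 253.9] [109, 115, 108, 110, 109, 112, 115, 118, 121, 120, 118, 105, 78, 87, 120, 134, 145, 142, 140, 143, 147, 138, 71, 50, 55]
p2 0.97 [400.1 288. ] [406.1 256.3] [55, 55, 87, 116, 111, 114, 107, 110, 109, 115, 116, 120, 92, 69, 106, 120, 114, 117, 123, 143, 139, 140, 140, 143, 142]
```

Call:
send_rows --motion '[{"travel":[0,0,40],"twist":0,"grip":0.6},{"travel":[0,0,80],"twist":0,"grip":0.6},{"travel":[15,-30,115],"twist":-0.02,"grip":0.6},{"travel":[35,-65,140],"twist":-0.05,"grip":0.6},{"travel":[55,-105,160],"twist":-0.08,"grip":0.6},{"travel":[75,-145,160],"twist":-0.1,"grip":0.6},{"travel":[90,-185,160],"twist":-0.13,"grip":0.6},{"travel":[105,-225,160],"twist":-0.16,"grip":0.6},{"travel":[115,-265,160],"twist":-0.19,"grip":0.6},{"travel":[120,-305,160],"twist":-0.19,"grip":0.6}]'

```text
t: 61.4
tcp_pos: [0.521, 0.0149, 0.2989]
ee_rot: [-3.127, -0.135, -0.147]
contact_force: [0.6, -0.0, -1.2]
grip_width: 0.366
```

Call:
send_rows --motion '[{"travel":[0,-40,0],"twist":0,"grip":0.6},{"travel":[0,-80,0],"twist":0,"grip":0.6},{"travel":[-5,-120,0],"twist":0,"grip":0.6},{"travel":[-10,-160,0],"twist":0,"grip":0.6},{"travel":[-20,-200,0],"twist":0,"grip":0.6},{"travel":[-30,-240,0],"twist":0,"grip":0.6},{"travel":[-40,-280,0],"twist":0,"grip":0.6},{"travel":[-50,-320,0],"twist":0,"grip":0.6},{"travel":[-60,-355,0],"twist":0,"grip":0.6},{"travel":[-70,-380,0],"twist":0,"grip":0.6}]'

```text
t: 62.4
tcp_pos: [0.4491, -0.3678, 0.2988]
ee_rot: [-3.127, -0.13, -0.146]
contact_force: [-0.2, 0.9, -2.4]
grip_width: 0.365
```

Run:
```python
from h import *
st();im,C=snap('wrist','w23.png'); C2=ld('w2'); g=cv2.cvtColor(im,cv2.COLOR_BGR2GRAY)
for nm,r,t in(('p1',(383.5,157),(389,254)),('p2',(510.5,150),(513,246))):
    for f in(.3,.6,.9):
        u,v=[(r[i]+f*(t[i]-r[i]))/1.4 for i in(0,1)]
        zs=np.arange(.14,.22,.004); q=np.array([proj(C,onz(C2,u,v,z)) for z in zs])
        print(nm,f,q[0],q[-1],[int(cv2.getRectSubPix(g,(1,1),tuple(map(float,x)))[0,0]) for x in q])
    # row scans of the picture about the expected peg
    P=[proj(C,onz(C2,*[(r[i]+f*(t[i]-r[i]))/1.4 for i in(0,1)],.175+.012*f)) for f in(.2,.5,.8)]
    for p in P:
        x,y=p.astype(int); 
        if 0<=y<420: print('row',y,'x0',x-24,[int(k) for k in g[y,max(x-24,0):x+26:2]])
```

```text
{'t': 62.4, 'tcp_pos': [0.449, -0.368, 0.299], 'ee_rot': [-3.127, -0.13, -0.146], 'contact_force': [-0.202, 0.92, -2.351], 'grip_width': 0.365, 'joints': [0.999, 0.341, -0.46, 1.899, 0.117, 0.866, -0.993]}
p1 0.3 [295.2  69.5] [303.5  35.8] [143, 132, 127, 133, 134, 136, 137, 138, 137, 140, 141, 139, 136, 133, 127, 125, 124, 124, 122, 122]
p1 0.6 [294.3 101.9] [302.3  72.6] [164, 163, 162, 160, 158, 155, 152, 150, 150, 148, 143, 141, 142, 141, 135, 132, 129, 125, 125, 122]
p1 0.9 [293.5 134.3] [301.3 109.3] [156, 150, 153, 159, 163, 161, 157, 158, 157, 155, 156, 150, 144, 143, 142, 140, 134, 133, 131, 129]
row 44 x0 275 [139, 139, 139, 138, 139, 138, 138, 140, 135, 143, 146, 148, 136, 125, 127, 123, 126, 134, 139, 140, 138, 139, 141, 139, 141]
row 76 x0 274 [132, 129, 130, 130, 133, 129, 132, 128, 132, 137, 145, 147, 142, 135, 121, 116, 117, 125, 136, 132, 134, 134, 135, 136, 137]
row 110 x0 273 [172, 174, 174, 177, 178, 173, 173, 173, 174, 165, 161, 157, 156, 141, 128, 133, 142, 156, 168, 170, 171, 173, 174, 175, 172]
p2 0.3 [429.7  71.6] [454.2  37.9] [74, 83, 92, 103, 111, 122, 127, 137, 145, 147, 142, 134, 121, 105, 90, 72, 53, 49, 51, 50]
p2 0.6 [427.8 103.3] [451.6  74.1] [172, 170, 164, 158, 158, 159, 160, 151, 150, 141, 147, 146, 135, 144, 144, 148, 156, 163, 152, 93]
p2 0.9 [425.9 135.1] [448.9 110.1] [174, 179, 181, 180, 174, 166, 161, 158, 157, 154, 148, 147, 151, 144, 142, 147, 148, 152, 161, 171]
row 46 x0 416 [143, 144, 134, 126, 119, 108, 97, 80, 96, 110, 129, 141, 145, 135, 115, 93, 69, 44, 50, 52, 49, 53, 60, 55, 52]
row 78 x0 415 [124, 124, 126, 124, 120, 122, 121, 120, 132, 138, 143, 125, 148, 138, 150, 149, 149, 166, 175, 177, 177, 174, 177, 177, 171]
row 111 x0 414 [171, 172, 177, 179, 177, 175, 174, 173, 159, 154, 153, 154, 146, 144, 144, 144, 150, 159, 179, 180, 175, 174, 171, 169, 171]
```

Two image pairs agree: peg tips ≈ (.511,-.373,.187) and (.519,-.471,.187), rail yaw ≈ 0.08. Bring scoop 2's eye in front of peg 2.

Call:
send_rows --motion '[{"travel":[5,-25,0],"twist":0,"grip":0.6},{"travel":[10,-55,0],"twist":0,"grip":0.6},{"travel":[16,-85,0],"twist":0,"grip":0.6},{"travel":[21,-107,0],"twist":0,"grip":0.6},{"travel":[21,-107,-25],"twist":0,"grip":0.6},{"travel":[21,-107,-55],"twist":0,"grip":0.6},{"travel":[21,-107,-85],"twist":0,"grip":0.6},{"travel":[21,-107,-108],"twist":0,"grip":0.6},{"travel":[21,-107,-118],"twist":0,"grip":0.6},{"travel":[21,-107,-118],"twist":0,"grip":0.6}]'

```text
t: 63.45
tcp_pos: [0.4664, -0.4786, 0.1789]
ee_rot: [-3.128, -0.121, -0.139]
contact_force: [0.1, -0.6, -0.8]
grip_width: 0.366
```

Run:
```python
from h import *
st(); im,C=snap('wrist','w24.png'); print(proj(C,[.519,-.471,.187]),proj(C,[.585,-.466,.173]),proj(C,[.511,-.373,.187])); g=cv2.cvtColor(im,cv2.COLOR_BGR2GRAY)
for x in(.585,.565,.545,.53):
    p=proj(C,[x,-.471+(x-.519)*.08,.187-(x-.519)*.2]).astype(int); print(p,[int(k) for k in g[p[1],max(p[0]-60,0):p[0]+62:5]])
snap('side','d3.png'); D=ld('d3'); sd=cv2.imread('pics/d3.png'); print('side px',proj(D,[.519,-.471,.187]),proj(D,[.469,-.475,.197]))
u,v=proj(D,[.519,-.471,.187]).astype(int); cv2.imwrite('pics/c6.png',np.hstack([cv2.resize(sd[v-50:v+50,u-50:u+50],(400,400),interpolation=cv2.INTER_CUBIC),cv2.resize(im[:,70:490],(400,400))]))
```

```text
{'t': 63.45, 'tcp_pos': [0.466, -0.479, 0.179], 'ee_rot': [-3.128, -0.121, -0.139], 'contact_force': [0.061, -0.594, -0.79], 'grip_width': 0.366, 'joints': [1.024, 0.585, -0.382, 1.811, 0.212, 0.73, -0.941]}
[271.8 154.8] [272.5 -21.6] [ 17.9 155.3]
[271 -22] [6, 20, 14, 13, 18, 20, 19, 20, 20, 10, 17, 13, 17, 17, 12, 14, 14, 16, 14, 19, 18, 20, 14, 12, 15]
[271  31] [135, 155, 152, 149, 149, 145, 147, 148, 145, 145, 144, 138, 152, 137, 99, 124, 144, 140, 142, 140, 143, 139, 138, 132, 52]
[271  85] [174, 175, 175, 169, 163, 163, 173, 175, 168, 169, 168, 141, 160, 140, 100, 147, 177, 167, 172, 93, 98, 173, 169, 177, 179]
[271 125] [180, 181, 172, 174, 171, 177, 170, 174, 171, 184, 174, 143, 161, 143, 100, 169, 170, 174, 170, 171, 96, 94, 194, 175, 177]
side px [403.  269.8] [391.5 277.3]
```

The wrist scan puts the peg within ~2 mm of the tool's centre plane. Insert slowly along the peg's slope.

Call:
send_rows --motion '[{"travel":[8,1,-1.5],"twist":0,"grip":0.6},{"travel":[16,2,-3],"twist":0,"grip":0.6},{"travel":[24,3,-4.5],"twist":0,"grip":0.6},{"travel":[32,4,-6],"twist":0,"grip":0.6},{"travel":[40,4.5,-7.5],"twist":0,"grip":0.6},{"travel":[47,5,-8.5],"twist":0,"grip":0.6},{"travel":[54,6,-10],"twist":0,"grip":0.6},{"travel":[60,6.5,-11],"twist":0,"grip":0.6},{"travel":[65,7,-12],"twist":0,"grip":0.6},{"travel":[68,7,-12],"twist":0,"grip":0.6}]'

```text
t: 64.55
tcp_pos: [0.5336, -0.4725, 0.1675]
ee_rot: [-3.13, -0.121, -0.136]
contact_force: [-5.7, 0.4, -6.6]
grip_width: 0.366
```

Run:
```python
from h import *
st()
```

```text
{'t': 64.55, 'tcp_pos': [0.534, -0.472, 0.167], 'ee_rot': [-3.13, -0.121, -0.136], 'contact_force': [-5.659, 0.441, -6.607], 'grip_width': 0.366, 'joints': [0.926, 0.646, -0.362, 1.717, 0.226, 0.76, -1.015]}
```

Force (-5.7,·,-6.6): the peg presses on the hole's lower edge, so the eye is a bit high. Lower 5 mm, then advance.

Call:
send_rows --motion '[{"travel":[0,0,-2],"twist":0,"grip":0.6},{"travel":[0,0,-4],"twist":0,"grip":0.6},{"travel":[0,0,-5.5],"twist":0,"grip":0.6},{"travel":[0,0,-5.5],"twist":0,"grip":0.6},{"travel":[0,0,-5.5],"twist":0,"grip":0.6},{"travel":[0,0,-5.5],"twist":0,"grip":0.6},{"travel":[0,0,-5.5],"twist":0,"grip":0.6},{"travel":[0,0,-5.5],"twist":0,"grip":0.6},{"travel":[0,0,-5.5],"twist":0,"grip":0.6},{"travel":[0,0,-5.5],"twist":0,"grip":0.6}]'

```text
t: 65.55
tcp_pos: [0.5337, -0.4725, 0.162]
ee_rot: [-3.13, -0.121, -0.136]
contact_force: [1.3, 0.2, -1.0]
grip_width: 0.367
```

Call:
send_rows --motion '[{"travel":[5,0.5,-1],"twist":0,"grip":0.6},{"travel":[10,1,-2],"twist":0,"grip":0.6},{"travel":[15,1.5,-3],"twist":0,"grip":0.6},{"travel":[20,2,-4],"twist":0,"grip":0.6},{"travel":[24,2,-5],"twist":0,"grip":0.6},{"travel":[24,2,-6],"twist":0,"grip":0.6},{"travel":[24,2,-7.5],"twist":0,"grip":0.6},{"travel":[24,2,-9],"twist":0,"grip":0.6},{"travel":[24,2,-9],"twist":0,"grip":0.6},{"travel":[24,2,-9],"twist":0,"grip":0.6}]'

```text
t: 66.55
tcp_pos: [0.5573, -0.4706, 0.1529]
ee_rot: [-3.13, -0.12, -0.136]
contact_force: [-0.1, 0.9, -1.7]
grip_width: 0.367
```

Call:
send_rows --motion '[{"travel":[0,0,-1],"twist":0,"grip":0.6},{"travel":[0,0,-2],"twist":0,"grip":0.6},{"travel":[0,0,-3],"twist":0,"grip":0.6},{"travel":[0,0,-4],"twist":0,"grip":0.6},{"travel":[0,0,-4],"twist":0,"grip":0.6},{"travel":[0,0,-4],"twist":0,"grip":0.6},{"travel":[0,0,-4],"twist":0,"grip":0.6},{"travel":[0,0,-4],"twist":0,"grip":0.6},{"travel":[0,0,-4],"twist":0,"grip":0.6},{"travel":[0,0,-4],"twist":0,"grip":0.6}]'

```text
t: 67.55
tcp_pos: [0.5575, -0.4709, 0.1512]
ee_rot: [-3.131, -0.12, -0.136]
contact_force: [-3.7, 2.2, 8.5]
grip_width: 0.37
```

The scoop's weight is taken by the peg (8.5 N up). Release and go to scoop 1.

Call:
send_rows --motion '[{"travel":[0,0,0.5],"twist":0,"grip":0.2},{"travel":[0,0,1],"twist":0,"grip":0},{"travel":[0,0,1],"twist":0,"grip":-0.2},{"travel":[0,0,1],"twist":0,"grip":-0.2},{"travel":[0,0,1],"twist":0,"grip":-0.2},{"travel":[0,0,15],"twist":0,"grip":-0.2},{"travel":[0,0,40],"twist":0,"grip":-0.2},{"travel":[0,0,75],"twist":0,"grip":-0.2},{"travel":[0,0,110],"twist":0,"grip":-0.2},{"travel":[0,0,150],"twist":0,"grip":-0.2}]'

```text
t: 68.55
tcp_pos: [0.5571, -0.4705, 0.3029]
ee_rot: [-3.13, -0.12, -0.135]
contact_force: [-0.0, -0.1, -0.5]
grip_width: 0.594
```

Call:
send_rows --motion '[{"travel":[0,35,10],"twist":0,"grip":-0.3},{"travel":[0,80,10],"twist":0,"grip":-0.3},{"travel":[0,125,10],"twist":0,"grip":-0.3},{"travel":[0,170,10],"twist":0,"grip":-0.3},{"travel":[0,215,10],"twist":0,"grip":-0.3},{"travel":[0,260,10],"twist":0,"grip":-0.3},{"travel":[0,305,10],"twist":0,"grip":-0.3},{"travel":[5,350,10],"twist":0,"grip":-0.3},{"travel":[10,395,10],"twist":0,"grip":-0.3},{"travel":[15,440,10],"twist":0,"grip":-0.3}]'

```text
t: 69.55
tcp_pos: [0.5722, -0.0287, 0.3142]
ee_rot: [-3.131, -0.12, -0.138]
contact_force: [1.8, 0.1, -0.1]
grip_width: 0.649
```

Call:
send_rows --motion '[{"travel":[5,40,0],"twist":0,"grip":-0.3},{"travel":[10,85,0],"twist":0,"grip":-0.3},{"travel":[15,130,0],"twist":0,"grip":-0.3},{"travel":[20,175,0],"twist":0,"grip":-0.3},{"travel":[30,220,-10],"twist":0,"grip":-0.3},{"travel":[40,265,-30],"twist":0,"grip":-0.3},{"travel":[47,290,-50],"twist":0,"grip":-0.3},{"travel":[47,290,-60],"twist":0,"grip":-0.3},{"travel":[47,290,-60],"twist":0,"grip":-0.3},{"travel":[47,290,-60],"twist":0,"grip":-0.3}]'

```text
t: 70.55
tcp_pos: [0.6197, 0.2595, 0.2548]
ee_rot: [-3.132, -0.117, -0.139]
contact_force: [0.7, -0.0, -0.2]
grip_width: 0.649
```

Run:
```python
from h import *
st(); im,C=snap('wrist','w25.png'); print(proj(C,[.618,.32,.123]),proj(C,[.62,.32,.045])); dishes(C,im,z=.045)
snap('side','d4.png')
```

```text
{'t': 70.55, 'tcp_pos': [0.62, 0.259, 0.255], 'ee_rot': [-3.132, -0.117, -0.139], 'contact_force': [0.661, -0.028, -0.177], 'grip_width': 0.649, 'joints': [-0.136, 0.508, -0.496, 1.76, 0.36, 0.878, -2.289]}
[205.2 206.5] [221.4 188.3]
circ [522.0, 324.0, 28.0] [ 0.4955 -0.0118] [108, 116, 117]
circ [220.0, 190.0, 27.0] [0.6177 0.3209] [136, 135, 128]
```

Call:
send_rows --motion '[{"travel":[-1,30,0],"twist":0,"grip":-0.3},{"travel":[-1,55,-10],"twist":0,"grip":-0.3},{"travel":[-1,61,-40],"twist":0,"grip":-0.3},{"travel":[-1,61,-70],"twist":0,"grip":-0.3},{"travel":[-1,61,-100],"twist":0,"grip":-0.3},{"travel":[-1,61,-125],"twist":0,"grip":-0.3},{"travel":[-1,61,-145],"twist":0,"grip":-0.3},{"travel":[-1,61,-160],"twist":0,"grip":-0.3},{"travel":[-1,61,-166],"twist":0,"grip":-0.3},{"travel":[-1,61,-166],"twist":0,"grip":-0.3}]'

```text
t: 71.65
tcp_pos: [0.6194, 0.32, 0.0896]
ee_rot: [-3.132, -0.115, -0.141]
contact_force: [1.4, -0.5, 0.6]
grip_width: 0.65
```

Call:
send_rows --force 60 --motion '[{"travel":[0,0,0],"twist":0,"grip":0},{"travel":[0,0,0],"twist":0,"grip":0.2},{"travel":[0,0,0],"twist":0,"grip":0.4},{"travel":[0,0,0],"twist":0,"grip":0.6},{"travel":[0,0,0],"twist":0,"grip":0.6},{"travel":[0,0,0],"twist":0,"grip":0.6},{"travel":[0,0,0],"twist":0,"grip":0.6},{"travel":[0,0,20],"twist":0,"grip":0.6},{"travel":[0,0,50],"twist":0,"grip":0.6},{"travel":[0,0,90],"twist":0,"grip":0.6}]'

```text
t: 72.65
tcp_pos: [0.6174, 0.3183, 0.1777]
ee_rot: [-3.135, -0.115, -0.133]
contact_force: [1.6, 0.4, -2.2]
grip_width: 0.363
```

Run:
```python
from h import *
st()
```

```text
{'t': 72.65, 'tcp_pos': [0.617, 0.318, 0.178], 'ee_rot': [-3.135, -0.115, -0.133], 'contact_force': [1.598, 0.406, -2.234], 'grip_width': 0.363, 'joints': [-0.258, 0.619, -0.451, 1.765, 0.435, 0.781, -2.429]}
```

Call:
send_rows --motion '[{"travel":[0,0,40],"twist":0,"grip":0.6},{"travel":[0,-15,80],"twist":0,"grip":0.6},{"travel":[-10,-50,110],"twist":0,"grip":0.6},{"travel":[-20,-90,122],"twist":0,"grip":0.6},{"travel":[-30,-130,122],"twist":0,"grip":0.6},{"travel":[-40,-170,122],"twist":0,"grip":0.6},{"travel":[-50,-210,122],"twist":0,"grip":0.6},{"travel":[-57,-250,122],"twist":0,"grip":0.6},{"travel":[-62,-290,122],"twist":0,"grip":0.6},{"travel":[-67,-330,122],"twist":0,"grip":0.6}]'

```text
t: 73.65
tcp_pos: [0.549, -0.0134, 0.2992]
ee_rot: [-3.136, -0.115, -0.13]
contact_force: [0.4, 1.1, -0.1]
grip_width: 0.367
```

Call:
send_rows --motion '[{"travel":[-10,-40,0],"twist":0,"grip":0.6},{"travel":[-20,-80,0],"twist":0,"grip":0.6},{"travel":[-30,-120,0],"twist":0,"grip":0.6},{"travel":[-40,-160,0],"twist":0,"grip":0.6},{"travel":[-50,-200,0],"twist":0,"grip":0.6},{"travel":[-60,-240,0],"twist":0,"grip":0.6},{"travel":[-70,-280,0],"twist":0,"grip":0.6},{"travel":[-80,-320,0],"twist":0,"grip":0.6},{"travel":[-90,-355,0],"twist":0,"grip":0.6},{"travel":[-95,-365,0],"twist":0,"grip":0.6}]'

```text
t: 74.65
tcp_pos: [0.4509, -0.3836, 0.2982]
ee_rot: [3.137, 0.104, 0.127]
contact_force: [0.2, -0.5, -1.4]
grip_width: 0.367
```

Run:
```python
from h import *
st(); im,C=snap('wrist','w26.png',1.4)
```

```text
{'t': 74.65, 'tcp_pos': [0.451, -0.384, 0.298], 'ee_rot': [3.137, 0.104, 0.127], 'contact_force': [0.223, -0.475, -1.441], 'grip_width': 0.367, 'joints': [0.962, 0.351, -0.402, 1.875, 0.115, 0.878, -0.988]}
```

View pics/w26.png

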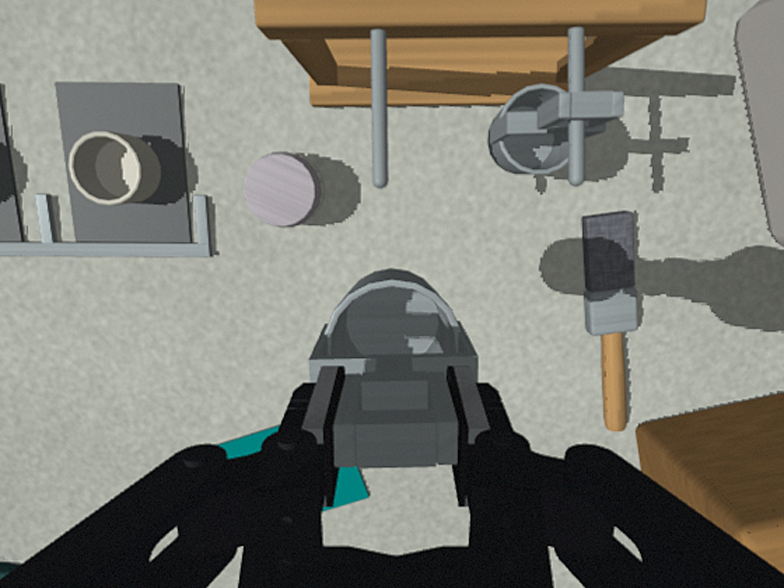

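Scoop 2 hangs on the right peg (545,130); the left peg's tip is at (380,185), and the held scoop is ready. Compute the final alignment from those pixels.

Run:
```python
from h import *
C=ld('w26')
for z in(.178,.182,.187): print(z,onz(C,380/1.4,185/1.4,z),onz(C,576/1.4,183/1.4,z),'p1 nearer root',onz(C,378/1.4,60/1.4,z-.010))
```

```text
0.178 [ 0.5098 -0.3728  0.178 ] [ 0.5177 -0.4738  0.178 ] p1 nearer root [ 0.5716 -0.3677  0.168 ]
0.182 [ 0.5099 -0.3729  0.182 ] [ 0.5176 -0.4724  0.182 ] p1 nearer root [ 0.5708 -0.3679  0.172 ]
0.187 [ 0.51  -0.373  0.187] [ 0.5176 -0.4706  0.187 ] p1 nearer root [ 0.5698 -0.3681  0.177 ]
```

Call:
send_rows --motion '[{"travel":[3,2,-20],"twist":0,"grip":0.6},{"travel":[6,4,-45],"twist":0,"grip":0.6},{"travel":[9,7,-70],"twist":0,"grip":0.6},{"travel":[9,7,-92],"twist":0,"grip":0.6},{"travel":[9,7,-108],"twist":0,"grip":0.6},{"travel":[9,7,-117],"twist":0,"grip":0.6},{"travel":[9,7,-121],"twist":0,"grip":0.6},{"travel":[9,7,-122],"twist":0,"grip":0.6},{"travel":[9,7,-122],"twist":0,"grip":0.6},{"travel":[9,7,-122],"twist":0,"grip":0.6}]'

```text
t: 75.7
tcp_pos: [0.4601, -0.3765, 0.177]
ee_rot: [3.136, 0.104, 0.128]
contact_force: [-0.1, 0.7, -1.8]
grip_width: 0.363
```

Run:
```python
from h import *
st(); im,C=snap('wrist','w27.png'); g=cv2.cvtColor(im,cv2.COLOR_BGR2GRAY)
for x in(.565,.545,.53):
    p=proj(C,[x,-.373+(x-.51)*.08,.181-(x-.51)*.2]).astype(int); print(p,[int(k) for k in g[p[1],p[0]-40:p[0]+42:4]])
```

```text
{'t': 75.7, 'tcp_pos': [0.46, -0.377, 0.177], 'ee_rot': [3.136, 0.104, 0.128], 'contact_force': [-0.141, 0.657, -1.757], 'grip_width': 0.363, 'joints': [0.896, 0.496, -0.355, 1.985, 0.204, 0.629, -1.08]}
[278  18] [140, 140, 140, 140, 141, 141, 141, 142, 152, 149, 134, 109, 61, 145, 143, 140, 142, 140, 142, 141, 143]
[279  70] [114, 174, 176, 170, 158, 170, 168, 165, 156, 153, 140, 105, 57, 158, 158, 163, 173, 167, 171, 177, 182]
[279 110] [171, 172, 177, 168, 173, 178, 176, 177, 154, 154, 144, 110, 62, 173, 167, 167, 170, 174, 169, 175, 171]
```

Call:
send_rows --motion '[{"travel":[8,0.5,-2],"twist":0,"grip":0.6},{"travel":[16,1,-3.5],"twist":0,"grip":0.6},{"travel":[24,2,-5.5],"twist":0,"grip":0.6},{"travel":[32,2.5,-7],"twist":0,"grip":0.6},{"travel":[40,3,-9],"twist":0,"grip":0.6},{"travel":[47,4,-10.5],"twist":0,"grip":0.6},{"travel":[54,4.5,-12],"twist":0,"grip":0.6},{"travel":[60,5,-13],"twist":0,"grip":0.6},{"travel":[65,5.5,-14],"twist":0,"grip":0.6},{"travel":[67,5.5,-14],"twist":0,"grip":0.6}]'

```text
t: 76.75
tcp_pos: [0.5276, -0.3708, 0.1628]
ee_rot: [3.136, 0.104, 0.128]
contact_force: [-1.4, 0.4, -1.2]
grip_width: 0.365
```

Free insertion. Advance 23 mm more and lower.

Call:
send_rows --motion '[{"travel":[5,0.5,-1],"twist":0,"grip":0.6},{"travel":[10,1,-2],"twist":0,"grip":0.6},{"travel":[15,1.5,-3],"twist":0,"grip":0.6},{"travel":[20,2,-4],"twist":0,"grip":0.6},{"travel":[23,2,-5],"twist":0,"grip":0.6},{"travel":[23,2,-6.5],"twist":0,"grip":0.6},{"travel":[23,2,-8],"twist":0,"grip":0.6},{"travel":[23,2,-9.5],"twist":0,"grip":0.6},{"travel":[23,2,-10],"twist":0,"grip":0.6},{"travel":[23,2,-10],"twist":0,"grip":0.6}]'

```text
t: 77.75
tcp_pos: [0.5504, -0.3689, 0.153]
ee_rot: [3.136, 0.104, 0.128]
contact_force: [-0.9, 0.1, 1.0]
grip_width: 0.362
```

Call:
send_rows --motion '[{"travel":[0,0,-0.7],"twist":0,"grip":0.6},{"travel":[0,0,-1.4],"twist":0,"grip":0.6},{"travel":[0,0,-2],"twist":0,"grip":0.6},{"travel":[0,0,-2],"twist":0,"grip":0.6},{"travel":[0,0,-2],"twist":0,"grip":0.6},{"travel":[0,0,-2],"twist":0,"grip":0.6},{"travel":[0,0,-2],"twist":0,"grip":0.6},{"travel":[0,0,-2],"twist":0,"grip":0.6},{"travel":[0,0,-2],"twist":0,"grip":0.6},{"travel":[0,0,-2],"twist":0,"grip":0.6}]'

```text
t: 78.75
tcp_pos: [0.5505, -0.369, 0.1525]
ee_rot: [3.136, 0.104, 0.128]
contact_force: [-2.8, 2.1, 8.6]
grip_width: 0.366
```

Load taken by the peg. Release, rise, and check.

Call:
send_rows --motion '[{"travel":[0,0,0.5],"twist":0,"grip":0.2},{"travel":[0,0,1],"twist":0,"grip":0},{"travel":[0,0,1],"twist":0,"grip":-0.2},{"travel":[0,0,1],"twist":0,"grip":-0.2},{"travel":[0,0,1],"twist":0,"grip":-0.2},{"travel":[0,0,15],"twist":0,"grip":-0.2},{"travel":[0,0,40],"twist":0,"grip":-0.2},{"travel":[0,0,75],"twist":0,"grip":-0.2},{"travel":[0,0,110],"twist":0,"grip":-0.2},{"travel":[0,0,150],"twist":0,"grip":-0.2}]'

```text
t: 79.75
tcp_pos: [0.55, -0.3687, 0.3043]
ee_rot: [3.136, 0.104, 0.127]
contact_force: [0.1, -0.7, 0.4]
grip_width: 0.6
```

Call:
send_rows --motion '[{"travel":[-25,10,30],"twist":0,"grip":-0.2},{"travel":[-50,40,60],"twist":0,"grip":-0.2},{"travel":[-70,80,90],"twist":0,"grip":-0.2},{"travel":[-70,120,110],"twist":0,"grip":-0.2},{"travel":[-70,150,110],"twist":0,"grip":-0.2},{"travel":[-70,170,110],"twist":0,"grip":-0.2},{"travel":[-70,170,110],"twist":0,"grip":-0.2},{"travel":[-70,170,110],"twist":0,"grip":-0.2},{"travel":[-70,170,110],"twist":0,"grip":-0.2},{"travel":[-70,170,110],"twist":0,"grip":-0.2}]'

```text
t: 80.75
tcp_pos: [0.4799, -0.2002, 0.4141]
ee_rot: [3.136, 0.1, 0.127]
contact_force: [-0.3, -0.8, -0.0]
grip_width: 0.6
```

Run:
```python
from h import *
st(); im,C=snap('wrist','w28.png'); dishes(C,im,z=.04); g=cv2.medianBlur(cv2.cvtColor(im,cv2.COLOR_BGR2HSV)[...,2],3)
# board far edges: column walk from beyond the dish
for n,c in(('b3',(.545,.122)),('b2',(.55,-.006)),('b1',(.555,-.151))):
    u,v=proj(C,list(c)+[.004]).astype(int); P=[]
    for q in range(u-22,u+23,4):
        if 0<=q<560:
            b=np.where(g[:v,q]>140)[0]
            if len(b): P.append(onz(C,q,b.max()+.5,.004)[:2])
    P=np.array(P);print(n,'far edge yaw',-np.polyfit(P[:,1],P[:,0],1)[0].round(3),P.mean(0).round(4))
# scoops: steel seen in side view before/after at peg places
snap('side','d5.png'); snap('scene','s5.png'); D=ld('d5'); a,b=[cv2.imread('pics/'+k) .astype(int) for k in('d4.png','d5.png')]
for n,p in(('cup1 hung',(.555,-.37,.09)),('cup2 hung',(.56,-.47,.09))):
    u,v=proj(D,p).astype(int); print(n,(u,v),'px change d4->d5',np.abs(a-b)[v-12:v+12,u-10:u+10].mean().round(1), b[v-12:v+12,u-10:u+10].mean((0,1)).round(0))
S=ld('s5'); a,b=[cv2.imread('pics/'+k).astype(int) for k in('s2.png','s5.png')]
for n,p in(('old scoop1',(.618,.32,.06)),('old scoop2',(.4,.322,.06)),('tin',(.503,-.294,.03))):
    u,v=proj(S,p).astype(int); print(n,'change',np.abs(a-b)[v-8:v+8,u-8:u+8].mean().round(1))
```

```text
{'t': 80.75, 'tcp_pos': [0.48, -0.2, 0.414], 'ee_rot': [3.136, 0.1, 0.127], 'contact_force': [-0.296, -0.787, -0.024], 'grip_width': 0.6, 'joints': [0.745, 0.14, -0.476, 1.865, 0.046, 1.075, -1.252]}
circ [250.0, 150.0, 20.0] [ 0.5068 -0.1553] [81, 86, 87]
circ [506.0, 134.0, 20.0] [ 0.5523 -0.5127] [131, 131, 124]
circ [424.0, 134.0, 21.0] [ 0.5448 -0.3973] [132, 129, 123]
circ [148.0, 150.0, 20.0] [ 0.4973 -0.0096] [88, 95, 94]
circ [346.0, 162.0, 19.0] [ 0.5    -0.2915] [154, 149, 153]
circ [58.0, 146.0, 18.0] [0.4962 0.1156] [84, 90, 91]
b3 far edge yaw 0.056 [0.559  0.1214]
b2 far edge yaw 0.065 [ 0.5662 -0.0061]
b1 far edge yaw 0.042 [ 0.5753 -0.15  ]
cup1 hung (np.int64(379), np.int64(262)) px change d4->d5 31.9 [68. 72. 74.]
cup2 hung (np.int64(406), np.int64(284)) px change d4->d5 0.9 [68. 70. 71.]
old scoop1 change 55.4
old scoop2 change 57.4
tin change 50.4
```

```bash
python3 -c "
from bench import manip; print(manip.hand_in())"
```

```text
the job is handed in; nothing more can be done
None
```

I did every step in the order asked and handed the job in at about 81 s; no verdict was given.

**What was done**
- **Boards:** all three were drawn out and slid home against the front stop. Boards 2 and 3 turned on the way and needed extra pulls to square up.
- **Dishes:** one stands in the middle of each board. With three boards and three dishes there was no spare for the riser.
- **Measures:** both hang by their eyes, one to a peg.

**Last checks**
- **Boards:** the far edges read yaws of 0.056, 0.065 and 0.042 rad against about 0.055 for the stand. Their edges lie on one line parallel to the stop. Board 1 sits about 1 cm to the right within its bay.
- **Dishes:** they read within a few mm of the board centres.
- **Right measure:** seen hanging in the last picture I viewed.
- **Left measure:** checked only by numbers, since my picture views were used up. The peg took its weight before release, and afterwards a cup-sized circle showed at its peg.
- **Tin:** the wrist camera put it where it began, within about 3 mm. A scene-camera comparison at that spot did show a change; I put it down to the arm or a shadow being in view.

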